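Isolate the soft-serve machine and hand up the parts case that rattles

ROBOT

A 6-joint arm with a two-finger parallel gripper is mounted at the origin on a cart in front of the work surface, level with it; the furniture and walls round the work are solid. World frame = base frame: x ahead of the robot, y to its left, z up, the work surface at z = 0. Lengths are in m, angles in rad, forces in N, time in s.
With the tool pointing down it reaches from about 0.375 to 0.75 m from the base axis. Payload 9 kg.
Tool frame: the origin (TCP) lies midway between the tips of the shut fingers; the grasp point (between the pads) lies 19 mm behind it; z points along the fingers, y is the line along which they close (so a half turn about z gives the same grasp; the last joint's range is limited). The gripper opens to 85 mm and grips with 20 to 120 N. Pads are 22 mm wide; open, the fingers measure 114 mm over their backs; the gripper's body (76 mm by 85 mm) begins 54 mm behind the grasp point. The pads swing forward as they close: fully open they stand 13 mm farther back than shut.
Start: joints at [1.105, 0.104, 0.097, 1.564, 0, 1.353], TCP at [0.147, 0.582, 0.231] pointing down, gripper open.
Joint ranges: [-2.99, 2.99], [-0.84, 1.86], [-1.1, 1.16], [-1.84, 2.11], [-1.51, 1.56], [-3.14, 3.14]. Speed limits (rad/s): [2.22, 2.22, 2.57, 3.14, 3.14, 3.14].

INTERFACE

Orientations are given as a unit quaternion [x, y, z, w].
In Python, from plant import env gives the robot as it stands.
- The arm moves only by the tool apply_moves, never from a script. Its argument "targets" is a list of rows, each a list of 5 numbers: the shift along the world's x, y, z normalised to -1 to 1, where 1 is 300 mm, then the turn about the world's z normalised to -1 to 1, where 1 is pi rad, then the gripper command: -1 is fully open, 1 is shut, values between are in proportion. A call has 1 to 10 rows; each row is the pose to reach, as a shift and turn from the pose commanded when the call began, turning the shorter way round; what a row does not reach only later rows make up. A row lasts 1/12 s, in which the tool goes at most 41.7 mm and 7.16 degrees, less where a joint would pass 70% of its speed; a pose out of reach is approached as far as the arm can. A call with a number of a shift or a turn outside -1 to 1 is refused whole. A call with a gripper value outside its range is refused whole. The fingers move at their own pace and stop on an object; "grip_force" is the grip in N (left out, the last holds). Time passes only in rows, so rows that repeat a pose let the fingers close. It gives the time, the measured TCP pose, the force, the opening and the grip force at its end, in the units of the state.
- env.sense(): the state, without advancing time (a new reading comes with each control period).
- env.capture(name): name is "side" or "top" or "wrist"; returns (picture, depth): 420x560x3 uint8, red, green, blue; 420x560 float32, m along the optical axis (not along the pixel's ray), 0 where there is no reading.
- env.get_calibration(name): a dict with "fx", "fy", "cx", "cy" (pixels), "extrinsics" (4x4, takes a point from camera to world coordinates); the wrist camera has in their place "tool_from_camera" (4x4, takes a point from camera to tool coordinates, whose origin is the TCP and whose axes are the flange's). Camera axes: x right, y up, looking along -z (the intrinsics and any distortion apply to the point x, -y, -z); pixel columns grow to the right and rows downward; lengths in m; the calibration is good to about 2 mm. A picture is of the moment at which its call begins: read the wrist's pose just before it. get_calibration takes no time and is no camera call.
- env.sign_off(): hands the job in; it is judged then, once.
The state is a dict: "time": time; "joint_pos": joint angles; "qvel": joint speeds; "effort": joint torques, N m; "eef_pos": TCP position; "ee_rot": TCP orientation; "ft_force": force on the tool from outside, world axes, zero at the start; "moment": the same for the moment, N m; "grip_width": finger opening in m; "finger_force": force on a finger pad.
Only numpy, scipy, OpenCV 4.12 (cv2) and the standard library are available. Lean on these libraries where they do the work, as an engineer would, in place of code of your own. Each camera call takes 0.05 s, during which the arm holds its last target. There are 200 camera calls.

TASK

The soft-serve machine's valve ball is being changed: first turn the machine's isolator handle fully to off, then shake the sealed parts cases to find the one in which the spare ball rattles. Put any other case that you lifted back flat where it lay, disturb nothing else, and finish while holding the rattling case still, level and lid up, close in front of the middle of the drip tray, its base a little above the tray's rim, for the technician to take: the program ends with the case still in the gripper.

Things in the scene. Friction and masses are not known exactly. Their poses are not given: they have to be found in the camera images.
- case_a: One of three identical sealed steel parts cases lying lid up right of the soft-serve machine: 150 x 54 x 50 mm box with a catch at each end. Grip it at its middle across the 54 mm width, from above; its long sides are flat and smooth. Origin: centre of the underside; x along its length, z up; its two ends are alike.
- case_b: Second of the three cases, same shape and origin as case_a. Any of the three may be the one that rattles: it holds a loose steel ball, 36 mm across, 0.19 kg, that rolls freely up to 53 mm either way along the case. It knocks on the ends when shaken; when an end is lowered the ball runs there, shifting the weight by about 0.1 N m.
- case_c: Third of the three cases, same shape and origin as case_a. In the two cases that do not rattle the parts are packed tight and nothing moves. Each case weighs 0.16 to 0.77 kg with its contents; the weight is no safe guide to which one rattles.
- isolator: Grey rotary isolator of the soft-serve machine, a fixed 100 x 100 x 58 mm box screwed flat to the worktop left of the machine, dial face up. Origin: centre of its underside; z up; x points to the side with the two cable glands, where the handle's nose points when on.
- isolator_handle (a joint): Black handle on top of the isolator, turning about the vertical through the box's centre. 0 = on (nose at the long mark, along the isolator's x axis), 1.047 rad = off (nose at the short mark); it turns anticlockwise seen from above from on to off, 60 degrees between stops. A spring detent holds it at either stop: it resists with up to about 0.2 N m in the first half of the turn and pulls itself over in the second half.
- isolator_grip (a point): Middle of the handle's grip blade, on the turning axis, 99 mm above the worktop. The point turns with the handle: x runs along the blade to its nose, z up. Blade 58 mm long, 14 mm thick (pinch it across, along y), its top 107 mm above the worktop, its foot 74 mm, on a hub 50 mm across: fingertips must stay above that.
- drip_rim (a point): Middle of the front rim of the soft-serve machine's black drip tray, at the rim's height (205 mm above the worktop); the tray runs 146 mm to either side and 140 mm back from there, its underside is 143 mm above the worktop. World axes. The machine's front stands over the tray from 0.5 m height up.
- tumbler_1: Bystander: clear glass tumbler upside down, 69 mm across, 88 mm tall, loose near the cases. Origin: centre of its underside.
- tumbler_2: Bystander: second clear glass tumbler upside down, 69 mm across, 88 mm tall, behind the cases. Origin: centre of its underside.
- cup_stack: Bystander: loose stack of clear cups, 82 mm across, 114 mm tall, left of the isolator. Origin: centre of its underside.
- notepad: Bystander: stock pad, 148 x 105 x 10 mm, lying in front of the machine. Origin: centre of its underside.

How it is judged:
By the outcome, as a careful person would: the job done as asked, in the order asked, and still so for the second after the job is handed in, while the arm keeps its last pose, push and grip.
It also fails if it takes over 72 s, if anything falls off the work surface, if the arm or the gripper's body presses on something with over 40 N, if the wrist force passes 120 N, or if a joint passes its speed limit or range.

## Working session

There is one attempt and no reset: what is moved stays moved. The work goes in short steps, Python scripts to look and compute and a tool call to move; the robot and the scene stay as the last step left them, time stands still between calls to the robot, and variables do not carry over. Pictures are saved under pics/ and viewed, at most 10 in all, crops included, and the job is handed in when it is done.

Besides the shell and the picture viewer there is one more tool, called after ">>>" as name(argument=value, ...) on one line, values as JSON. apply_moves: Moves the arm, as the interface text tells. Its arguments: {"type":"object","properties":{"targets":{"type":"array","items":{"type":"array","items":{"type":"number"}}},"grip_force":{"type":"number"}},"required":["targets"]}

```bash
mkdir -p pics; cat > h.py <<'E'
import numpy as np, cv2
from plant import env
def cap(n,f):
    s=env.sense(); p,d=env.capture(n); cv2.imwrite('pics/'+f+'.png',p[:,:,::-1]); np.save('pics/'+f+'.npy',d); return s,p,d
def cloud(n,d,s=None):
    c=env.get_calibration(n)
    v,u=np.mgrid[0:d.shape[0],0:d.shape[1]]
    P=np.stack([(u-c['cx'])/c['fx']*d,-(v-c['cy'])/c['fy']*d,-d],-1)
    if n=='wrist':
        from scipy.spatial.transform import Rotation as R
        T=np.eye(4);T[:3,:3]=R.from_quat(s['ee_rot']).as_matrix();T[:3,3]=s['eef_pos'];E=T@c['tool_from_camera']
    else: E=np.array(c['extrinsics'])
    return P@E[:3,:3].T+E[:3,3]
E
python3 - <<'E'
from h import *
s,p,d=cap('top','top1'); np.save('pics/top1c.npy',cloud('top',d))
s2,p2,d2=cap('side','side1'); np.save('pics/side1c.npy',cloud('side',d2))
print(s); print(env.get_calibration('top')); print(env.get_calibration('wrist'))
cv2.imwrite('pics/v1.png',cv2.resize(p,(800,600))[:,:,::-1])
E
```

```text
{'time': 0.0, 'joint_pos': array([ 1.10529419e+00,  1.04718215e-01,  9.64909100e-02,  1.56388596e+00,
       -2.77639822e-05,  1.35313493e+00]), 'qvel': array([-0.00067561,  0.00148877,  0.00039707, -0.00083359,  0.00116043,
       -0.00113508]), 'effort': array([-7.97286179e-05, -5.56928229e+01,  5.03648043e+01,  1.69260486e-02,
       -1.81131400e-04,  3.00707359e-05]), 'eef_pos': array([0.14701577, 0.58137861, 0.23052315]), 'ee_rot': array([ 1.23603415e-01,  9.92331478e-01, -6.25075206e-04, -2.07492034e-04]), 'ft_force': array([-0.31220777,  0.23872773,  0.79495761]), 'moment': array([-0.04924053,  0.03763818, -0.01847568]), 'finger_force': 0.0, 'grip_width': 0.0852456974290193}
{'fx': 511.0374091504622, 'fy': 511.0374091504622, 'cx': 288.3963691025873, 'cy': 211.0962893333387, 'extrinsics': array([[ 0.00269945,  0.99693552, -0.0781811 ,  0.43545557],
       [-0.99999228,  0.00246788, -0.00305848,  0.08656028],
       [-0.00285616,  0.07818875,  0.99693448,  1.87654396],
       [ 0.        ,  0.        ,  0.        ,  1.        ]])}
{'fx': 322.97482523114434, 'fy': 322.97482523114434, 'cx': 275.77034060447266, 'cy': 211.84330313558564, 'tool_from_camera': array([[-1.15665999e-03,  9.55969699e-01,  2.93463111e-01,
         7.47602336e-02],
       [ 9.99999166e-01,  9.37298425e-04,  8.88118902e-04,
         2.07745578e-05],
       [ 5.73952248e-04,  2.93463893e-01, -9.55969986e-01,
        -1.42058521e-01],
       [ 0.00000000e+00,  0.00000000e+00,  0.00000000e+00,
         1.00000000e+00]])}
```

View pics/top1.png

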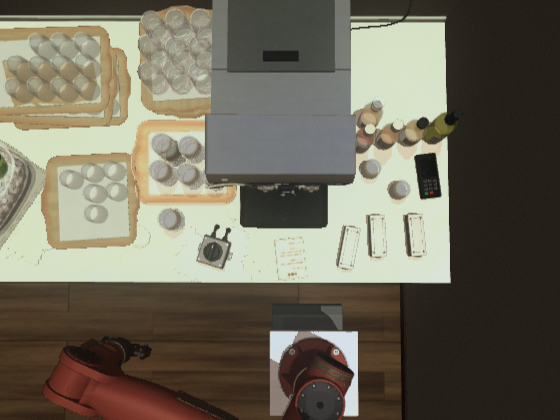

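View pics/side1.png

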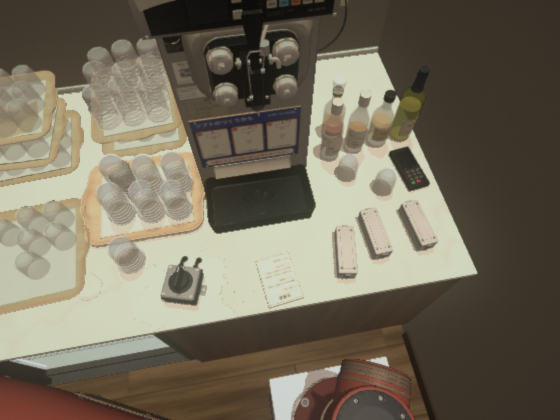

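The top view shows the isolator at about (213,250) with glands toward +x. The cases are at (348,247), (377,236) and (416,235), the tumblers at (370,169) and (400,188), the drip tray's front rim at about (284,227) and the pad at (291,257).

```bash
python3 - <<'E'
from h import *
C=np.load('pics/top1c.npy'); 
def box(name,u0,u1,v0,v1,z0,z1):
    P=C[v0:v1,u0:u1].reshape(-1,3); P=P[(P[:,2]>z0)&(P[:,2]<z1)]
    r=cv2.minAreaRect((P[:,:2]*1000).astype(np.float32)); b=cv2.boxPoints(r)
    print(name,len(P),'med z',np.median(P[:,2]).round(4),'c',np.round(r[0],1),np.round(r[1],1),r[2]); print(b.round().tolist())
for n,a in dict(A=(332,363,220,275),B=(364,390,208,262),C_=(402,432,208,262)).items(): box(n,*a,.035,.06)
box('isobox',190,240,225,272,.045,.066); box('handle',190,240,225,272,.085,.12);box('hub',190,240,225,272,.066,.12)
box('tray',236,332,185,232,.19,.215); box('t1',385,412,175,202,.06,.1); box('t2',358,382,158,180,.06,.1)
box('cup',155,182,205,232,.08,.13); box('pad',272,310,235,282,.005,.015)
print('table',np.median(C[200:215,425:440,2]) , np.median(C[262:275,320:335,2]))
p=cv2.imread('pics/top1.png'); s=cv2.imread('pics/side1.png')
a=cv2.resize(p[225:275,185:240],(440,400),interpolation=2); 
b=cv2.resize(s[245:315,150:220],(400,400),interpolation=2)[:, :340]
cv2.imwrite('pics/iso.png',np.hstack([a,b]))
E
```

```text
A 632 med z 0.0509 c [ 448.4 -124. ] [ 56.3 156.7] 79.41852569580078
[[366.0, -137.0], [520.0, -166.0], [531.0, -111.0], [377.0, -82.0]]
B 643 med z 0.0508 c [ 492.9 -227.7] [155.2  57.3] 2.778383255004883
[[414.0, -203.0], [417.0, -260.0], [572.0, -253.0], [569.0, -195.0]]
C_ 665 med z 0.0498 c [ 494.3 -364.8] [157.6  57.1] 4.4274067878723145
[[414.0, -342.0], [418.0, -399.0], [575.0, -387.0], [571.0, -330.0]]
isobox 509 med z 0.0584 c [431.5 359.9] [98.  97.9] 73.59854888916016
[[371.0, 327.0], [465.0, 299.0], [492.0, 393.0], [398.0, 421.0]]
handle 84 med z 0.1062 c [434.7 360.7] [16.8 61.8] 74.34032440185547
[[403.0, 361.0], [462.0, 344.0], [467.0, 360.0], [407.0, 377.0]]
hub 219 med z 0.0774 c [434.2 359.4] [86.9 88.7] 74.90032958984375
[[380.0, 329.0], [466.0, 306.0], [488.0, 390.0], [403.0, 413.0]]
tray 366 med z 0.2038 c [580.6 108. ] [140.1 287.7] 0.26915234327316284
[[510.0, 252.0], [511.0, -36.0], [651.0, -36.0], [650.0, 252.0]]
t1 255 med z 0.0847 c [ 657.3 -308. ] [60.2 58.4] 47.79514694213867
[[615.0, -311.0], [659.0, -350.0], [699.0, -305.0], [656.0, -266.0]]
t2 260 med z 0.0853 c [ 733.7 -205.7] [63.9 59.6] 33.148860931396484
[[691.0, -198.0], [723.0, -248.0], [777.0, -213.0], [744.0, -163.0]]
cup 355 med z 0.1115 c [546.  511.3] [69.9 70.3] 55.070404052734375
[[497.0, 503.0], [555.0, 463.0], [595.0, 520.0], [537.0, 560.0]]
pad 949 med z 0.01 c [410.9  84.2] [167.1 135.3] 0.16851595044136047
[[327.0, 152.0], [328.0, 16.0], [495.0, 17.0], [494.0, 152.0]]
table -0.00020496882318266074 0.00010278997882862129
```

View pics/iso.png

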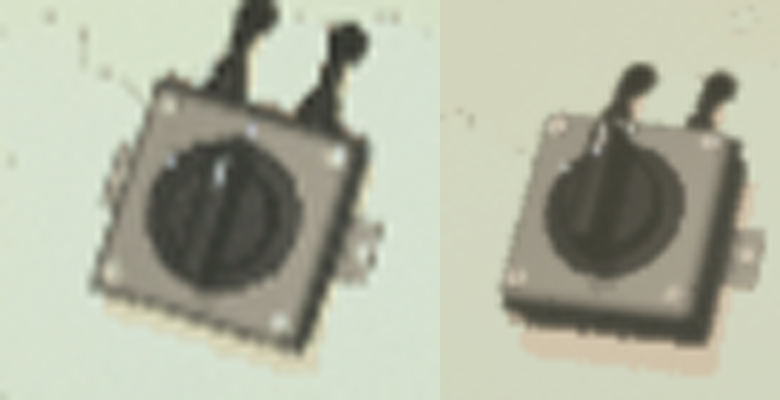

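The handle is on (blade about -16°, nose toward the glands) and the isolator centre is at about (0.432, 0.360). The tool is already roughly aligned with it, so I'll go above it.

>>> apply_moves(targets=[[0.95,-0.74,0,-0.01,-1],[0.95,-0.74,0,-0.01,-1],[0.95,-0.74,0,-0.01,-1],[0.95,-0.74,0,-0.01,-1],[0.95,-0.74,0,-0.01,-1],[0.95,-0.74,0,-0.01,-1],[0.95,-0.74,0,-0.01,-1],[0.95,-0.74,0,-0.01,-1],[0.95,-0.74,0,-0.01,-1],[0.95,-0.74,0,-0.01,-1]])

```text
time: 0.93
eef_pos: [0.4358, 0.3562, 0.2305]
ee_rot: [0.142, 0.99, -0.001, 0.0]
ft_force: [0.2, -0.8, 0.6]
grip_width: 0.0855
finger_force: 0.0
```

```bash
python3 - <<'E'
from h import *
s,p,d=cap('wrist','w1'); C=cloud('wrist',d,s); print(s['eef_pos'],s['ee_rot'],s['joint_pos'],s['time'])
P=C.reshape(-1,3); P=P[np.hypot(P[:,0]-.432,P[:,1]-.36)<.08]
for z0,z1 in((.1,.115),(.05,.063)):
    Q=P[(P[:,2]>z0)&(P[:,2]<z1)]; print(len(Q),np.median(Q[:,2]) if len(Q) else 0, cv2.minAreaRect((Q[:,:2]*1000).astype(np.float32)) if len(Q) else 0)
E
```

```text
[0.43580094 0.35620375 0.23047481] [ 1.41623643e-01  9.89920377e-01 -5.91028282e-04  2.04169241e-04] [ 4.53562010e-01 -8.99350836e-03 -2.06354148e-02  1.55947961e+00
 -1.20758024e-03  7.37765058e-01] 0.9333
1050 0.1063451288064613 ((433.6115417480469, 360.7660217285156), (14.818989753723145, 57.12226867675781), 73.5404281616211)
6376 0.05739890488290961 ((433.9968566894531, 360.32672119140625), (96.0121078491211, 96.01344299316406), 72.70021057128906)
```

>>> apply_moves(targets=[[0.005,0,-0.13,-0.004,-1],[0.005,0,-0.26,-0.004,-1],[0.005,0,-0.39,-0.004,-1],[0.005,0,-0.5,-0.004,-1],[0.005,0,-0.5,-0.004,-1],[0.005,0,-0.5,-0.004,-1],[0.005,0,-0.5,-0.004,-1]])

```text
time: 1.57
eef_pos: [0.4341, 0.3606, 0.0837]
ee_rot: [0.145, 0.989, 0.001, 0.001]
ft_force: [0.1, 0.1, 0.5]
grip_width: 0.0853
finger_force: 0.0
```

>>> apply_moves(grip_force=60, targets=[[0,0,0,0,1],[0,0,0,0,1],[0,0,0,0,1],[0,0,0,0,1],[0,0,0,0,1],[0,0,0,0,1],[0,0,0,0,1],[0,0,0,0,1],[0,0,0,0,1]])

```text
time: 2.32
eef_pos: [0.4341, 0.3606, 0.082]
ee_rot: [0.145, 0.989, 0.001, 0.0]
ft_force: [1.4, 4.7, 1.2]
grip_width: 0.0127
finger_force: 60.7
```

>>> apply_moves(targets=[[0,0,0,0.035,1],[0,0,0,0.07,1],[0,0,0,0.105,1],[0,0,0,0.14,1],[0,0,0,0.175,1],[0,0,0,0.21,1],[0,0,0,0.245,1],[0,0,0,0.28,1],[0,0,0,0.315,1],[0,0,0,0.342,1]])

```text
time: 3.15
eef_pos: [0.4343, 0.3605, 0.082]
ee_rot: [-0.384, 0.923, 0.001, 0.001]
ft_force: [0.7, 4.5, 2.8]
grip_width: 0.0131
finger_force: 64.1
```

>>> apply_moves(targets=[[0,0,0,0,1],[0,0,0,0,1],[0,0,0,0,1]])

```text
time: 3.4
eef_pos: [0.4343, 0.3605, 0.082]
ee_rot: [-0.38, 0.925, 0.001, 0.001]
ft_force: [1.6, 6.6, 2.1]
grip_width: 0.0125
finger_force: 61.9
```

```bash
python3 - <<'E'
from h import *
s=env.sense(); q=s['ee_rot']; print(np.degrees(2*np.arctan2(q[1],q[0])),2*np.degrees(np.arctan2(.989,.145)),s['moment'],s['ft_force'],s['joint_pos'])
E
```

```text
224.61087233733335 163.31826627413628 [ 1.09033736 -0.28371593 -0.74355584] [1.59049414 6.62823624 2.10054623] [ 4.60423685e-01  2.05524182e-02 -2.61207653e-01  1.28710883e+00
  1.20076429e-03 -3.18181762e-01]
```

>>> apply_moves(targets=[[0,0,0,-0.008,-1],[0,0,0,-0.008,-1],[0,0,0,-0.008,-1],[0,0,0,-0.008,-1],[0,0,0,-0.008,-1],[0,0,0.13,-0.008,-1],[0,0,0.26,-0.008,-1],[0,0,0.39,-0.008,-1],[0,0,0.5,-0.008,-1],[0,0,0.5,-0.008,-1]])

```text
time: 4.23
eef_pos: [0.436, 0.3608, 0.2392]
ee_rot: [-0.37, 0.929, 0.0, 0.005]
ft_force: [1.0, -0.1, 1.5]
grip_width: 0.0853
finger_force: 0.0
```

```bash
python3 - <<'E'
from h import *
s,p,d=cap('wrist','w2'); C=cloud('wrist',d,s); print(s['eef_pos'],s['ft_force'],s['moment'],s['time'])
P=C.reshape(-1,3); P=P[np.hypot(P[:,0]-.432,P[:,1]-.36)<.08]
for z0,z1 in((.1,.115),(.05,.063)):
    Q=P[(P[:,2]>z0)&(P[:,2]<z1)]; print(len(Q),np.median(Q[:,2]) if len(Q) else 0, cv2.minAreaRect((Q[:,:2]*1000).astype(np.float32)) if len(Q) else 0)
C=np.load('pics/top1c.npy').reshape(-1,3); m=(C[:,2]>.4)&(C[:,0]>.4)&(C[:,1]>-.1)&(C[:,1]<.3)
print('machine front min x',np.percentile(C[m,0],[0,.5,2]),C[m,2].min())
C=np.load('pics/side1c.npy').reshape(-1,3)
m=(C[:,0]>.4)&(abs(C[:,1]-.108)<.15)&(C[:,0]<.75)
for z in np.arange(.25,.9,.05):
    k=m&(abs(C[:,2]-z)<.025); print(z.round(2),k.sum(),C[k,0].min().round(3) if k.any() else '')
E
```

```text
[0.43597743 0.36081863 0.23920711] [ 1.00346208 -0.10201645  1.54132081] [ 0.06392906 -0.08968193 -0.03623623] 4.2333
981 0.10631817727354936 ((434.547607421875, 360.1955871582031), (58.59722137451172, 14.53711986541748), 43.00465393066406)
6051 0.057390755895585566 ((434.5220947265625, 360.0985107421875), (96.2396469116211, 96.32523345947266), 72.67729949951172)
machine front min x [0.43545557 0.43545557 0.43545557] 0.5278637979362766
0.25 1343 0.655
0.3 1360 0.663
0.35 1559 0.663
0.4 1777 0.664
0.45 1739 0.664
0.5 768 0.593
0.55 2384 0.577
0.6 2835 0.577
0.65 4460 0.572
0.7 1852 0.573
0.75 4185 0.569
0.8 164 0.568
0.85 0
```

Handle reads 60.3° from the box axis, so it is off. Next is case A.

>>> apply_moves(targets=[[0.02,-0.8,0,-0.15,-0.75],[0.02,-0.8,0,-0.15,-0.75],[0.02,-0.8,0,-0.15,-0.75],[0.02,-0.8,0,-0.15,-0.75],[0.02,-0.8,0,-0.15,-0.75],[0.02,-0.8,0,-0.15,-0.75]])

```text
time: 4.78
eef_pos: [0.4389, 0.1172, 0.2301]
ee_rot: [-0.142, 0.99, -0.0, -0.001]
ft_force: [1.4, -0.3, -0.2]
grip_width: 0.0749
finger_force: 0.0
```

>>> apply_moves(targets=[[0.03,-0.815,0,-0.15,-0.75],[0.03,-0.815,0,-0.15,-0.75],[0.03,-0.815,0,-0.15,-0.75],[0.03,-0.815,0,-0.15,-0.75],[0.03,-0.815,0,-0.15,-0.75],[0.03,-0.815,0,-0.15,-0.75],[0.03,-0.815,0,-0.15,-0.75],[0.03,-0.815,0,-0.15,-0.75]])

```text
time: 5.45
eef_pos: [0.4479, -0.1262, 0.2299]
ee_rot: [0.094, 0.996, 0.001, -0.001]
ft_force: [-0.6, 1.0, -0.4]
grip_width: 0.0749
finger_force: 0.0
```

```bash
cat >> h.py <<'E'
def cases(C):
    m=((C[...,2]>.042)&(C[...,2]<.058)&(C[...,1]<-.05)&(C[...,0]<.62)).astype(np.uint8)
    n,l,st,_=cv2.connectedComponentsWithStats(m)
    for i in range(1,n):
        if st[i,4]>300:
            Q=C[l==i]; r=cv2.minAreaRect((Q[:,:2]*1000).astype(np.float32)); b=cv2.boxPoints(r)
            e=[b[1]-b[0],b[2]-b[1]]; e=max(e,key=lambda t:np.hypot(*t)); a=np.degrees(np.arctan2(e[1],e[0])); a=(a+90)%180-90
            print('case c',np.round(r[0],1),'size',np.round(r[1],1),'ang',round(float(a),1),'z',Q[:,2].mean().round(4))
E
python3 - <<'E'
from h import *
s,p,d=cap('wrist','w3'); C=cloud('wrist',d,s); q=s['ee_rot']; print(s['eef_pos'],2*np.degrees(np.arctan2(q[1],q[0])),s['joint_pos'][[0,5]],s['time']); cases(C)
E
```

```text
[ 0.44791352 -0.12621998  0.22991628] 169.18060830264628 [-0.55694503 -0.3681111 ] 5.45
case c [ 450.3 -124.6] size [ 54.  157.7] ang -11.2 z 0.0496
case c [ 493.2 -227.8] size [158.7  53.9] ang 2.3 z 0.0495
case c [ 495.7 -365.5] size [158.1  55.4] ang 4.8 z 0.0494
```

>>> apply_moves(targets=[[0.005,0,-0.13,-0.003,-0.75],[0.005,0,-0.26,-0.003,-0.75],[0.005,0,-0.39,-0.003,-0.75],[0.005,0,-0.52,-0.003,-0.75],[0.005,0,-0.64,-0.003,-0.75],[0.005,0,-0.72,-0.003,-0.75],[0.005,0,-0.72,-0.003,-0.75],[0.005,0,-0.72,-0.003,-0.75]])

```text
time: 6.17
eef_pos: [0.4492, -0.1229, 0.0146]
ee_rot: [0.096, 0.995, 0.001, -0.001]
ft_force: [0.4, 0.1, 1.2]
grip_width: 0.0748
finger_force: 0.0
```

>>> apply_moves(grip_force=90, targets=[[0,0,0,0,1],[0,0,0,0,1],[0,0,0,0,1],[0,0,0,0,1],[0,0,0,0,1]])

```text
time: 6.58
eef_pos: [0.452, -0.1255, 0.0181]
ee_rot: [0.097, 0.995, -0.001, 0.002]
ft_force: [-0.7, 2.3, 7.6]
grip_width: 0.0528
finger_force: 95.7
```

>>> apply_moves(targets=[[0,0,0,0,1],[0,0,0.05,0,1],[0,0,0.12,0,1],[0,0,0.22,0,1],[0,0,0.32,0,1],[0,0,0.4,0,1],[0,0,0.4,0,1],[0,0,0.4,0,1],[0,0,0.4,0,1],[0,0,0.4,0,1]])

```text
time: 7.42
eef_pos: [0.4495, -0.1244, 0.1342]
ee_rot: [0.097, 0.995, 0.0, -0.001]
ft_force: [0.8, 0.6, -2.4]
grip_width: 0.0529
finger_force: 95.1
```

```bash
cat > m.py <<'E'
from h import *
s=env.sense(); q=s['ee_rot']; y=2*np.arctan2(q[1],q[0]); u=np.array([-np.cos(y),-np.sin(y),0]); n=np.array([u[1],-u[0],0])
# n.moment for weight at +u: (u x -z).. sign only relative
print(s['time'],s['eef_pos'].round(4),'F',s['ft_force'].round(2),'Maxis',round(float(s['moment']@np.cross(u,[0,0,-1])),3),'M',s['moment'].round(3),s['grip_width'].round(4),'q',q.round(3))
E
python3 m.py
```

```text
Traceback (most recent call last):
  File "m.py", line 4, in <module>
    print(s['time'],s['eef_pos'].round(4),'F',s['ft_force'].round(2),'Maxis',round(float(s['moment']@np.cross(u,[0,0,-1])),3),'M',s['moment'].round(3),s['grip_width'].round(4),'q',q.round(3))
                                                                                                                                                       ^^^^^^^^^^^^^^^^^^^^^
AttributeError: 'float' object has no attribute 'round'
```

```bash
sed -i "s/s\['grip_width'\].round(4)/s['grip_width']/" m.py; python3 m.py
```

```text
7.4167 [ 0.4495 -0.1244  0.1342] F [ 0.85  0.63 -2.42] Maxis -0.018 M [-0.007 -0.016 -0.066] 0.05292228723803146 q [ 0.097  0.995  0.    -0.001]
```

>>> apply_moves(targets=[[0.13,-0.026,0,0,1],[0.26,-0.052,0,0,1],[0.26,-0.052,0,0,1],[0.26,-0.052,0,0,1],[0.26,-0.052,0,0,1],[0.26,-0.052,0,0,1]])

```text
time: 7.92
eef_pos: [0.5274, -0.14, 0.1351]
ee_rot: [0.097, 0.995, 0.0, -0.0]
ft_force: [-0.4, -0.2, -2.8]
grip_width: 0.0528
finger_force: 95.1
```

```bash
python3 m.py
```

```text
7.9167 [ 0.5274 -0.14    0.1351] F [-0.37 -0.23 -2.78] Maxis 0.007 M [-0.043  0.016 -0.015] 0.05275800842273512 q [ 0.097  0.995  0.    -0.   ]
```

>>> apply_moves(targets=[[0,0,0,0,1],[0,0,0,0,1],[0,0,0,0,1]])

```text
time: 8.17
eef_pos: [0.528, -0.1404, 0.1361]
ee_rot: [0.097, 0.995, -0.0, 0.001]
ft_force: [-0.4, 0.6, -2.6]
grip_width: 0.0527
finger_force: 95.1
```

```bash
python3 m.py
```

```text
8.1667 [ 0.528  -0.1404  0.1361] F [-0.35  0.6  -2.56] Maxis -0.032 M [ 0.003 -0.033  0.015] 0.05272092232280316 q [ 0.097  0.995 -0.     0.001]
```

>>> apply_moves(targets=[[-0.13,0.026,0,0,1],[-0.26,0.052,0,0,1],[-0.26,0.052,0,0,1],[-0.26,0.052,0,0,1],[-0.26,0.052,0,0,1],[-0.26,0.052,0,0,1]])

```text
time: 8.67
eef_pos: [0.4512, -0.1253, 0.1361]
ee_rot: [0.097, 0.995, -0.0, 0.001]
ft_force: [0.7, -0.6, -2.7]
grip_width: 0.0524
finger_force: 95.2
```

```bash
python3 m.py
```

```text
8.6667 [ 0.4512 -0.1253  0.1361] F [ 0.7  -0.59 -2.69] Maxis -0.038 M [-0.024 -0.034 -0.055] 0.05235248404404971 q [ 0.097  0.995 -0.     0.001]
```

>>> apply_moves(targets=[[0,0,0,0,1],[0,0,0,0,1],[0,0,0,0,1]])

```text
time: 8.92
eef_pos: [0.4506, -0.1249, 0.1353]
ee_rot: [0.097, 0.995, 0.0, -0.0]
ft_force: [0.6, -0.4, -3.1]
grip_width: 0.0529
finger_force: 95.2
```

```bash
python3 m.py
```

```text
8.9167 [ 0.4506 -0.1249  0.1353] F [ 0.57 -0.42 -3.12] Maxis 0.003 M [-0.056  0.014  0.014] 0.05289462175407432 q [ 0.097  0.995  0.    -0.   ]
```

Case A shows no shift in weight (moment changes only at noise level), so I'm putting it back.

>>> apply_moves(targets=[[0,0,-0.12,0,1],[0,0,-0.24,0,1],[0,0,-0.33,0,1],[0,0,-0.37,0,1],[0,0,-0.385,0,1],[0,0,-0.39,0,1],[0,0,-0.395,0,1],[0,0,-0.395,0,1]])

```text
time: 9.58
eef_pos: [0.4511, -0.1253, 0.0182]
ee_rot: [0.097, 0.995, -0.0, 0.001]
ft_force: [0.3, -0.5, -2.2]
grip_width: 0.0525
finger_force: 95.5
```

```bash
python3 m.py
```

```text
9.5833 [ 0.4511 -0.1253  0.0182] F [ 0.26 -0.47 -2.24] Maxis 0.044 M [0.024 0.04  0.039] 0.052530250418952346 q [ 0.097  0.995 -0.     0.001]
```

>>> apply_moves(targets=[[0,0,-0.004,0,1],[0,0,-0.006,0,1],[0,0,-0.006,0,1]])

```text
time: 9.83
eef_pos: [0.4512, -0.1254, 0.0181]
ee_rot: [0.097, 0.995, -0.0, 0.001]
ft_force: [-10.4, 4.9, 21.1]
grip_width: 0.0524
finger_force: 98.2
```

>>> apply_moves(targets=[[0,0,0.004,0,1],[0,0,0.004,0,-0.75],[0,0,0.004,0,-0.75],[0,0,0.004,0,-0.75],[0,0,0.004,0,-0.75]])

```text
time: 10.25
eef_pos: [0.4504, -0.125, 0.0163]
ee_rot: [0.097, 0.995, -0.0, 0.0]
ft_force: [-0.0, 0.2, 0.3]
grip_width: 0.0746
finger_force: 0.0
```

>>> apply_moves(targets=[[0,0,0.13,0,-0.75],[0,0,0.26,0,-0.75],[0,0,0.39,0,-0.75],[0.07,-0.17,0.39,0.035,-0.75],[0.14,-0.34,0.39,0.07,-0.75],[0.143,-0.345,0.39,0.075,-0.75],[0.143,-0.345,0.39,0.075,-0.75],[0.143,-0.345,0.39,0.075,-0.75],[0.143,-0.345,0.39,0.075,-0.75]])

```text
time: 11.0
eef_pos: [0.4927, -0.2278, 0.1328]
ee_rot: [-0.02, 1.0, 0.001, -0.0]
ft_force: [0.7, 0.1, -0.0]
grip_width: 0.0749
finger_force: 0.0
```

```bash
python3 m.py; python3 - <<'E'
from h import *
s,p,d=cap('wrist','w4'); C=cloud('wrist',d,s); q=s['ee_rot']; print(2*np.degrees(np.arctan2(q[1],q[0]))); cases(C)
s,p,d=cap('top','t4'); C=cloud('top',d); cases(C)
E
```

```text
11.0 [ 0.4927 -0.2278  0.1328] F [ 0.69  0.11 -0.03] Maxis -0.014 M [ 0.017 -0.014 -0.088] 0.0748649724135843 q [-0.02   1.     0.001 -0.   ]
182.3295855194689
case c [ 449.9 -126. ] size [ 54.4 158.7] ang -11.2 z 0.0495
case c [ 496.4 -366.2] size [158.1  55.4] ang 4.3 z 0.0495
case c [ 493.6 -228.3] size [157.7  54.1] ang 2.3 z 0.0497
case c [ 448.4 -124.6] size [ 54.4 156.8] ang -11.6 z 0.0505
```

>>> apply_moves(targets=[[0,0,-0.13,0,-0.75],[0,0,-0.26,0,-0.75],[0,0,-0.385,0,-0.75],[0,0,-0.385,0,-0.75],[0,0,-0.385,0,-0.75]])

```text
time: 11.52
eef_pos: [0.4917, -0.2264, 0.0168]
ee_rot: [-0.021, 1.0, 0.001, -0.001]
ft_force: [-0.8, 0.4, 0.4]
grip_width: 0.0748
finger_force: 0.0
```

>>> apply_moves(targets=[[0,0,0,0,1],[0,0,0,0,1],[0,0,0,0,1],[0,0,0,0,1],[0,0,0,0,1]])

```text
time: 11.93
eef_pos: [0.4951, -0.2295, 0.0214]
ee_rot: [-0.021, 1.0, -0.001, 0.002]
ft_force: [-1.5, 2.1, 8.5]
grip_width: 0.0527
finger_force: 96.6
```

>>> apply_moves(targets=[[0,0,0.05,0,1],[0,0,0.12,0,1],[0,0,0.22,0,1],[0,0,0.32,0,1],[0,0,0.4,0,1],[0,0,0.4,0,1],[0,0,0.4,0,1],[0,0,0.4,0,1],[0,0,0.4,0,1]])

```text
time: 12.68
eef_pos: [0.4924, -0.2278, 0.1363]
ee_rot: [-0.021, 1.0, 0.001, -0.001]
ft_force: [-0.6, -0.4, -4.4]
grip_width: 0.052
finger_force: 95.9
```

```bash
python3 m.py
```

```text
12.6833 [ 0.4924 -0.2278  0.1363] F [-0.59 -0.42 -4.39] Maxis 0.016 M [-0.055  0.014 -0.019] 0.052021710592262675 q [-0.021  1.     0.001 -0.001]
```

>>> apply_moves(targets=[[-0.13,-0.005,0,0,1],[-0.26,-0.01,0,0,1],[-0.26,-0.01,0,0,1],[-0.26,-0.01,0,0,1],[-0.26,-0.01,0,0,1],[-0.26,-0.01,0,0,1]])

```text
time: 13.18
eef_pos: [0.4155, -0.2313, 0.1375]
ee_rot: [-0.021, 1.0, 0.0, 0.0]
ft_force: [0.9, -0.0, -3.6]
grip_width: 0.0526
finger_force: 95.7
```

```bash
python3 m.py
```

```text
13.1833 [ 0.4155 -0.2313  0.1375] F [ 0.85 -0.03 -3.57] Maxis 0.017 M [-0.009  0.017  0.052] 0.0526408033119673 q [-0.021  1.     0.     0.   ]
```

>>> apply_moves(targets=[[0,0,0,0,1],[0,0,0,0,1],[0,0,0,0,1]])

```text
time: 13.43
eef_pos: [0.4155, -0.2312, 0.1376]
ee_rot: [-0.021, 1.0, 0.0, -0.0]
ft_force: [-0.3, 0.0, -4.0]
grip_width: 0.0525
finger_force: 95.7
```

```bash
python3 m.py
```

```text
13.4333 [ 0.4155 -0.2312  0.1376] F [-0.3   0.01 -3.98] Maxis -0.002 M [ 0.007 -0.001 -0.031] 0.05247839339922264 q [-0.021  1.     0.    -0.   ]
```

>>> apply_moves(targets=[[0.13,0.005,0,0,1],[0.26,0.01,0,0,1],[0.26,0.01,0,0,1],[0.26,0.01,0,0,1],[0.26,0.01,0,0,1],[0.26,0.01,0,0,1]])

```text
time: 13.93
eef_pos: [0.4926, -0.2283, 0.138]
ee_rot: [-0.021, 1.0, -0.0, 0.0]
ft_force: [0.4, -0.8, -4.2]
grip_width: 0.0525
finger_force: 95.5
```

```bash
python3 m.py
```

```text
13.9333 [ 0.4926 -0.2283  0.138 ] F [ 0.39 -0.76 -4.18] Maxis 0.036 M [-0.022  0.036  0.023] 0.052476787684689184 q [-0.021  1.    -0.     0.   ]
```

>>> apply_moves(targets=[[0,0,0,0,1],[0,0,0,0,1],[0,0,0,0,1]])

```text
time: 14.18
eef_pos: [0.4928, -0.2286, 0.1383]
ee_rot: [-0.02, 1.0, -0.0, 0.0]
ft_force: [-0.2, 0.7, -2.9]
grip_width: 0.0526
finger_force: 95.5
```

```bash
python3 m.py
```

```text
14.1833 [ 0.4928 -0.2286  0.1383] F [-0.25  0.73 -2.93] Maxis 0.025 M [ 0.042  0.027 -0.015] 0.052585638704568956 q [-0.02  1.   -0.    0.  ]
```

Nothing moved in B either; returning it.

>>> apply_moves(targets=[[0,0,-0.12,0,1],[0,0,-0.24,0,1],[0,0,-0.33,0,1],[0,0,-0.37,0,1],[0,0,-0.385,0,1],[0,0,-0.39,0,1],[0,0,-0.392,0,1],[0,0,-0.392,0,1]])

```text
time: 14.85
eef_pos: [0.4937, -0.2289, 0.0215]
ee_rot: [-0.021, 1.0, -0.001, 0.001]
ft_force: [-1.5, 1.4, -0.8]
grip_width: 0.0523
finger_force: 96.2
```

>>> apply_moves(targets=[[0,0,-0.003,0,1],[0,0,-0.003,0,1]])

```text
time: 15.02
eef_pos: [0.4936, -0.2289, 0.0214]
ee_rot: [-0.021, 1.0, -0.001, 0.001]
ft_force: [-6.3, 4.6, 9.7]
grip_width: 0.0528
finger_force: 97.5
```

>>> apply_moves(targets=[[0,0,0.002,0,-0.75],[0,0,0.002,0,-0.75],[0,0,0.002,0,-0.75],[0,0,0.002,0,-0.75]])

```text
time: 15.35
eef_pos: [0.4934, -0.2286, 0.0202]
ee_rot: [-0.021, 1.0, -0.0, 0.0]
ft_force: [-0.1, 0.7, 0.3]
grip_width: 0.0747
finger_force: 0.0
```

>>> apply_moves(targets=[[0,0,0.13,0,-0.75],[0,0,0.26,0,-0.75],[0,0,0.39,0,-0.75],[0.007,-0.13,0.39,0.012,-0.75],[0.007,-0.26,0.39,0.012,-0.75],[0.007,-0.39,0.39,0.012,-0.75],[0.007,-0.46,0.39,0.012,-0.75],[0.007,-0.46,0.39,0.012,-0.75],[0.007,-0.46,0.39,0.012,-0.75]])

```text
time: 16.1
eef_pos: [0.4948, -0.3672, 0.1364]
ee_rot: [-0.039, 0.999, 0.0, -0.0]
ft_force: [0.3, 1.0, -0.2]
grip_width: 0.075
finger_force: 0.0
```

```bash
python3 m.py; python3 - <<'E'
from h import *
s,p,d=cap('wrist','w5'); C=cloud('wrist',d,s); q=s['ee_rot']; print(2*np.degrees(np.arctan2(q[1],q[0]))); cases(C)
E
```

```text
16.1 [ 0.4948 -0.3672  0.1364] F [ 0.29  0.96 -0.22] Maxis 0.005 M [ 0.042  0.008 -0.04 ] 0.0749738120114376 q [-0.039  0.999  0.    -0.   ]
184.41781346031038
case c [ 482.7 -500.5] size [  2.7 242.7] ang -0.0 z 0.0502
case c [ 496.7 -366.4] size [158.6  54.2] ang 4.5 z 0.0497
case c [ 492.5 -229.9] size [158.   54.7] ang 2.2 z 0.0494
case c [ 499.5 -157.9] size [68.8 26.3] ang 18.0 z 0.0475
```

>>> apply_moves(targets=[[0.003,0,-0.13,0,-0.75],[0.003,0,-0.26,0,-0.75],[0.003,0,-0.39,0,-0.75],[0.003,0,-0.397,0,-0.75],[0.003,0,-0.397,0,-0.75]])

```text
time: 16.57
eef_pos: [0.4949, -0.3636, 0.016]
ee_rot: [-0.04, 0.999, 0.002, -0.002]
ft_force: [-0.1, -0.3, 1.0]
grip_width: 0.0746
finger_force: 0.0
```

>>> apply_moves(targets=[[0,0,0,0,1],[0,0,0,0,1],[0,0,0,0,1],[0,0,0,0,1],[0,0,0,0,1]])

```text
time: 16.98
eef_pos: [0.4979, -0.3677, 0.0217]
ee_rot: [-0.04, 0.999, -0.002, 0.002]
ft_force: [-0.8, 3.0, 8.3]
grip_width: 0.0525
finger_force: 98.3
```

>>> apply_moves(targets=[[0,0,0.05,0,1],[0,0,0.12,0,1],[0,0,0.22,0,1],[0,0,0.32,0,1],[0,0,0.4,0,1],[0,0,0.4,0,1],[0,0,0.4,0,1],[0,0,0.4,0,1],[0,0,0.4,0,1]])

```text
time: 17.73
eef_pos: [0.4953, -0.3654, 0.1356]
ee_rot: [-0.039, 0.999, 0.001, -0.001]
ft_force: [-0.6, -0.2, -6.7]
grip_width: 0.0526
finger_force: 96.5
```

```bash
python3 m.py
```

```text
17.7333 [ 0.4953 -0.3654  0.1356] F [-0.62 -0.19 -6.72] Maxis 0.004 M [-0.031  0.001 -0.079] 0.05260956478141415 q [-0.039  0.999  0.001 -0.001]
```

>>> apply_moves(targets=[[-0.13,-0.01,0,0,1],[-0.26,-0.02,0,0,1],[-0.26,-0.02,0,0,1],[-0.26,-0.02,0,0,1],[-0.26,-0.02,0,0,1],[-0.26,-0.02,0,0,1]])

```text
time: 18.23
eef_pos: [0.4185, -0.3721, 0.1372]
ee_rot: [-0.04, 0.999, 0.0, 0.0]
ft_force: [-0.6, -0.2, -5.6]
grip_width: 0.0525
finger_force: 96.8
```

```bash
python3 m.py
```

```text
18.2333 [ 0.4185 -0.3721  0.1372] F [-0.6  -0.23 -5.62] Maxis 0.047 M [ 0.025  0.05  -0.014] 0.05249172297240888 q [-0.04   0.999  0.     0.   ]
```

>>> apply_moves(targets=[[0,0,0,0,1],[0,0,0,0,1],[0,0,0,0,1]])

```text
time: 18.48
eef_pos: [0.4185, -0.3722, 0.1377]
ee_rot: [-0.04, 0.999, 0.0, 0.0]
ft_force: [0.1, -0.1, -6.1]
grip_width: 0.0528
finger_force: 96.8
```

```bash
python3 m.py
```

```text
18.4833 [ 0.4185 -0.3722  0.1377] F [ 0.14 -0.08 -6.11] Maxis -0.014 M [-0.051 -0.018 -0.004] 0.052784146027378916 q [-0.04   0.999  0.     0.   ]
```

>>> apply_moves(targets=[[0.13,0.01,0,0,1],[0.26,0.02,0,0,1],[0.26,0.02,0,0,1],[0.26,0.02,0,0,1],[0.26,0.02,0,0,1],[0.26,0.02,0,0,1]])

```text
time: 18.98
eef_pos: [0.4956, -0.3664, 0.1379]
ee_rot: [-0.039, 0.999, -0.0, -0.0]
ft_force: [-0.6, 0.6, -4.9]
grip_width: 0.0523
finger_force: 96.8
```

```bash
python3 m.py
```

```text
18.9833 [ 0.4956 -0.3664  0.1379] F [-0.63  0.64 -4.92] Maxis -0.001 M [0.012 0.    0.019] 0.05234344373012819 q [-0.039  0.999 -0.    -0.   ]
```

>>> apply_moves(targets=[[0,0,0,0,1],[0,0,0,0,1],[0,0,0,0,1]])

```text
time: 19.23
eef_pos: [0.4957, -0.3666, 0.1382]
ee_rot: [-0.039, 0.999, -0.0, 0.0]
ft_force: [-0.3, -0.5, -6.2]
grip_width: 0.0528
finger_force: 96.8
```

```bash
python3 m.py
```

```text
19.2333 [ 0.4957 -0.3666  0.1382] F [-0.29 -0.47 -6.17] Maxis 0.051 M [-0.042  0.048  0.025] 0.0528102775169897 q [-0.039  0.999 -0.     0.   ]
```

Static readings are buried in sensor noise. I'll use a sustained deceleration, which rolls the ball to the leading end, and average the moment over several readings.

```bash
cat > avg.py <<'E'
from h import *
L=[]
for i in range(8):
    s=env.sense(); L.append(np.r_[s['moment'],s['ft_force']]); env.capture('top')
L=np.array(L); q=s['ee_rot']; y=2*np.arctan2(q[1],q[0]); u=np.array([-np.cos(y),-np.sin(y),0])
M=L[:,:3]@np.cross(u,[0,0,-1])
print(round(s['time'],2),s['eef_pos'].round(4),'Maxis',M.mean().round(4),'+-',(M.std()/8**.5).round(4),M.round(3),'F',L[:,3:].mean(0).round(2))
E
python3 avg.py
```

```text
19.58 [ 0.496  -0.3663  0.1378] Maxis 0.0021 +- 0.0087 [ 0.051 -0.005 -0.017 -0.005  0.029 -0.029 -0.013  0.005] F [-0.09  0.15 -5.79]
```

>>> apply_moves(targets=[[-0.12,-0.009,0,0,1],[-0.23,-0.018,0,0,1],[-0.33,-0.026,0,0,1],[-0.42,-0.033,0,0,1],[-0.5,-0.039,0,0,1],[-0.57,-0.044,0,0,1],[-0.63,-0.049,0,0,1],[-0.68,-0.053,0,0,1],[-0.72,-0.056,0,0,1],[-0.75,-0.058,0,0,1]])

```text
time: 20.47
eef_pos: [0.2701, -0.3839, 0.1379]
ee_rot: [-0.039, 0.999, -0.0, -0.0]
ft_force: [0.6, -0.3, -5.9]
grip_width: 0.0526
finger_force: 96.8
```

>>> apply_moves(targets=[[-0.02,-0.001,0,0,1],[-0.03,-0.002,0,0,1],[-0.03,-0.002,0,0,1],[-0.03,-0.002,0,0,1]])

```text
time: 20.8
eef_pos: [0.2624, -0.3843, 0.1378]
ee_rot: [-0.04, 0.999, -0.0, 0.0]
ft_force: [-0.3, 0.2, -5.6]
grip_width: 0.0524
finger_force: 96.8
```

```bash
python3 avg.py
```

```text
21.15 [ 0.2623 -0.3842  0.1377] Maxis 0.0238 +- 0.0113 [ 0.068  0.067 -0.029  0.004 -0.007  0.032  0.038  0.018] F [ 0.39 -0.04 -5.8 ]
```

>>> apply_moves(targets=[[0.12,0.009,0,0,1],[0.23,0.018,0,0,1],[0.33,0.026,0,0,1],[0.42,0.033,0,0,1],[0.5,0.039,0,0,1],[0.57,0.044,0,0,1],[0.63,0.049,0,0,1],[0.68,0.053,0,0,1],[0.72,0.056,0,0,1],[0.75,0.058,0,0,1]])

```text
time: 22.03
eef_pos: [0.4882, -0.3665, 0.1373]
ee_rot: [-0.04, 0.999, 0.0, -0.0]
ft_force: [0.2, 0.2, -5.9]
grip_width: 0.0523
finger_force: 96.9
```

>>> apply_moves(targets=[[0.02,0.001,0,0,1],[0.03,0.002,0,0,1],[0.03,0.002,0,0,1],[0.03,0.002,0,0,1]])

```text
time: 22.37
eef_pos: [0.4957, -0.3664, 0.1377]
ee_rot: [-0.039, 0.999, 0.0, -0.0]
ft_force: [0.1, 0.1, -5.9]
grip_width: 0.0525
finger_force: 96.9
```

```bash
python3 avg.py
```

```text
22.72 [ 0.4959 -0.3664  0.1378] Maxis -0.0258 +- 0.0157 [ 0.072 -0.067 -0.022 -0.045 -0.018 -0.002 -0.04  -0.083] F [ 0.16 -0.06 -6.11]
```

No clear ±0.1 N m shift in C. I'll return it and retest B the same way.

>>> apply_moves(targets=[[0,0,-0.12,0,1],[0,0,-0.24,0,1],[0,0,-0.33,0,1],[0,0,-0.37,0,1],[0,0,-0.385,0,1],[0,0,-0.389,0,1],[0,0,-0.389,0,1],[0,0,-0.392,0,1],[0,0,-0.392,0,1]])

```text
time: 23.52
eef_pos: [0.4967, -0.367, 0.0216]
ee_rot: [-0.039, 0.999, -0.001, 0.001]
ft_force: [-1.4, 1.4, 1.5]
grip_width: 0.0525
finger_force: 100.5
```

```bash
python3 m.py
```

```text
23.5167 [ 0.4967 -0.367   0.0216] F [-1.39  1.41  1.49] Maxis 0.338 M [ 0.505  0.379 -0.017] 0.05252071258928276 q [-0.039  0.999 -0.001  0.001]
```

>>> apply_moves(targets=[[0,0,0.001,0,-0.75],[0,0,0.001,0,-0.75],[0,0,0.001,0,-0.75],[0,0,0.001,0,-0.75]])

```text
time: 23.85
eef_pos: [0.4964, -0.3667, 0.0209]
ee_rot: [-0.039, 0.999, -0.0, 0.0]
ft_force: [-0.5, 0.5, -0.5]
grip_width: 0.0746
finger_force: 0.0
```

>>> apply_moves(targets=[[0,0,0.13,0,-0.75],[0,0,0.26,0,-0.75],[0,0,0.33,0,-0.75],[-0.011,0.13,0.33,-0.012,-0.75],[-0.011,0.26,0.33,-0.012,-0.75],[-0.011,0.39,0.33,-0.012,-0.75],[-0.011,0.458,0.33,-0.012,-0.75],[-0.011,0.458,0.33,-0.012,-0.75],[-0.011,0.458,0.33,-0.012,-0.75]])

```text
time: 24.6
eef_pos: [0.4931, -0.2282, 0.1199]
ee_rot: [-0.022, 1.0, -0.0, 0.0]
ft_force: [0.9, 0.1, -0.4]
grip_width: 0.075
finger_force: 0.0
```

```bash
python3 m.py; python3 - <<'E'
from h import *
s,p,d=cap('wrist','w6'); C=cloud('wrist',d,s); q=s['ee_rot']; print(2*np.degrees(np.arctan2(q[1],q[0]))); cases(C)
E
```

```text
24.6 [ 0.4931 -0.2282  0.1199] F [ 0.88  0.09 -0.39] Maxis 0.026 M [-0.034  0.025  0.003] 0.07503151609514114 q [-0.022  1.    -0.     0.   ]
182.47041221978455
case c [ 449.9 -126.1] size [ 54.4 158.6] ang -11.2 z 0.0495
case c [ 495.9 -367. ] size [158.7  54.9] ang 4.6 z 0.0495
case c [ 492.8 -229.3] size [158.2  54.1] ang 2.3 z 0.0497
```

>>> apply_moves(targets=[[0,-0.001,-0.13,0,-0.75],[0,-0.001,-0.26,0,-0.75],[0,-0.001,-0.335,0,-0.75],[0,-0.001,-0.335,0,-0.75],[0,-0.001,-0.335,0,-0.75]])

```text
time: 25.07
eef_pos: [0.4919, -0.2296, 0.0183]
ee_rot: [-0.02, 1.0, 0.001, -0.001]
ft_force: [-0.1, 0.2, 1.0]
grip_width: 0.0747
finger_force: 0.0
```

>>> apply_moves(targets=[[0,0,0,0,1],[0,0,0,0,1],[0,0,0,0,1],[0,0,0,0,1],[0,0,0,0,1]])

```text
time: 25.48
eef_pos: [0.4944, -0.2307, 0.0219]
ee_rot: [-0.021, 1.0, -0.001, 0.002]
ft_force: [-0.5, 0.6, 9.1]
grip_width: 0.0526
finger_force: 96.3
```

>>> apply_moves(targets=[[0,0,0.05,0,1],[0,0,0.12,0,1],[0,0,0.22,0,1],[0,0,0.32,0,1],[0,0,0.4,0,1],[0.1,0.004,0.4,0,1],[0.2,0.008,0.4,0,1],[0.3,0.012,0.4,0,1],[0.3,0.012,0.4,0,1],[0.3,0.012,0.4,0,1]])

```text
time: 26.32
eef_pos: [0.5836, -0.2254, 0.1387]
ee_rot: [-0.021, 1.0, 0.0, -0.0]
ft_force: [-0.9, -0.2, -3.5]
grip_width: 0.0529
finger_force: 95.5
```

```bash
python3 avg.py
```

```text
26.67 [ 0.5824 -0.2259  0.1396] Maxis 0.0235 +- 0.0102 [ 0.044  0.009 -0.001  0.013  0.019  0.036  0.083 -0.016] F [-0.56  0.31 -3.59]
```

>>> apply_moves(targets=[[-0.12,-0.005,0,0,1],[-0.23,-0.009,0,0,1],[-0.33,-0.013,0,0,1],[-0.42,-0.017,0,0,1],[-0.5,-0.02,0,0,1],[-0.57,-0.023,0,0,1],[-0.63,-0.025,0,0,1],[-0.68,-0.027,0,0,1],[-0.72,-0.029,0,0,1],[-0.75,-0.03,0,0,1]])

```text
time: 27.55
eef_pos: [0.3567, -0.2347, 0.1392]
ee_rot: [-0.02, 1.0, -0.0, 0.0]
ft_force: [0.1, -0.9, -4.5]
grip_width: 0.0522
finger_force: 95.5
```

>>> apply_moves(targets=[[-0.02,-0.001,0,0,1],[-0.03,-0.001,0,0,1],[-0.03,-0.001,0,0,1],[-0.03,-0.001,0,0,1]])

```text
time: 27.88
eef_pos: [0.349, -0.235, 0.1391]
ee_rot: [-0.021, 1.0, -0.0, 0.0]
ft_force: [0.0, -0.3, -4.2]
grip_width: 0.0527
finger_force: 95.5
```

```bash
python3 avg.py
```

```text
28.23 [ 0.3489 -0.2348  0.1388] Maxis -0.0037 +- 0.0109 [ 0.012  0.024  0.009  0.007 -0.005 -0.04  -0.066  0.029] F [ 0.05 -0.18 -4.1 ]
```

>>> apply_moves(targets=[[0.12,0.005,0,0,1],[0.23,0.009,0,0,1],[0.33,0.013,0,0,1],[0.42,0.017,0,0,1],[0.5,0.02,0,0,1],[0.57,0.023,0,0,1],[0.63,0.025,0,0,1],[0.68,0.027,0,0,1],[0.72,0.029,0,0,1],[0.75,0.03,0,0,1]])

```text
time: 29.12
eef_pos: [0.5748, -0.2256, 0.1384]
ee_rot: [-0.021, 1.0, 0.0, -0.0]
ft_force: [0.6, -0.3, -3.8]
grip_width: 0.0525
finger_force: 95.6
```

>>> apply_moves(targets=[[0.02,0.001,0,0,1],[0.03,0.001,0,0,1],[0.03,0.001,0,0,1],[0.03,0.001,0,0,1]])

```text
time: 29.45
eef_pos: [0.5824, -0.2256, 0.1388]
ee_rot: [-0.021, 1.0, 0.0, -0.0]
ft_force: [-0.3, 0.6, -3.0]
grip_width: 0.0521
finger_force: 95.6
```

```bash
python3 avg.py
```

```text
29.8 [ 0.5826 -0.2257  0.139 ] Maxis 0.0095 +- 0.0043 [ 0.001  0.003  0.013  0.023  0.022 -0.004 -0.007  0.025] F [-0.06 -0.03 -3.8 ]
```

B is packed. Returning it and retesting A.

>>> apply_moves(targets=[[-0.12,-0.005,0,0,1],[-0.24,-0.01,-0.05,0,1],[-0.3,-0.012,-0.15,0,1],[-0.3,-0.012,-0.26,0,1],[-0.3,-0.012,-0.34,0,1],[-0.3,-0.012,-0.375,0,1],[-0.3,-0.012,-0.387,0,1],[-0.3,-0.012,-0.39,0,1],[-0.3,-0.012,-0.392,0,1],[-0.3,-0.012,-0.392,0,1]])

```text
time: 30.68
eef_pos: [0.4935, -0.2296, 0.0223]
ee_rot: [-0.021, 1.0, -0.0, 0.001]
ft_force: [0.4, 0.1, -3.8]
grip_width: 0.0523
finger_force: 95.6
```

```bash
python3 m.py
```

```text
30.6833 [ 0.4935 -0.2296  0.0223] F [ 0.45  0.11 -3.79] Maxis 0.004 M [-0.007  0.003  0.009] 0.05228751450067986 q [-0.021  1.    -0.     0.001]
```

>>> apply_moves(targets=[[0,0,-0.003,0,1],[0,0,-0.003,0,1],[0,0,-0.003,0,-0.75],[0,0,-0.002,0,-0.75],[0,0,-0.002,0,-0.75],[0,0,-0.002,0,-0.75]])

```text
time: 31.18
eef_pos: [0.493, -0.2294, 0.0209]
ee_rot: [-0.021, 1.0, -0.0, 0.0]
ft_force: [0.2, -0.3, -1.0]
grip_width: 0.0746
finger_force: 0.0
```

>>> apply_moves(targets=[[0,0,0.13,0,-0.75],[0,0,0.26,0,-0.75],[0,0,0.33,0,-0.75],[-0.05,0.115,0.33,-0.035,-0.75],[-0.1,0.23,0.33,-0.07,-0.75],[-0.145,0.345,0.33,-0.075,-0.75],[-0.145,0.345,0.33,-0.075,-0.75],[-0.145,0.345,0.33,-0.075,-0.75],[-0.145,0.345,0.33,-0.075,-0.75]])

```text
time: 31.93
eef_pos: [0.4497, -0.126, 0.12]
ee_rot: [0.097, 0.995, -0.0, 0.001]
ft_force: [1.0, -0.1, 0.0]
grip_width: 0.0747
finger_force: 0.0
```

```bash
python3 m.py; python3 - <<'E'
from h import *
s,p,d=cap('wrist','w7'); C=cloud('wrist',d,s); q=s['ee_rot']; print(2*np.degrees(np.arctan2(q[1],q[0]))); cases(C)
E
```

```text
31.9333 [ 0.4497 -0.126   0.12  ] F [ 0.96 -0.08  0.03] Maxis 0.001 M [ 0.013 -0.001 -0.025] 0.07472889611643507 q [ 0.097  0.995 -0.     0.001]
168.90745874017944
case c [ 449.9 -125.6] size [ 54.4 157.9] ang -11.2 z 0.0497
case c [ 454.4 -230.9] size [83.7 54.1] ang 2.4 z 0.0494
case c [ 499.5 -346. ] size [23.6 78.9] ang -20.4 z 0.0483
case c [ 536.5 -210.9] size [58.2 20.5] ang 1.6 z 0.0488
```

>>> apply_moves(targets=[[0,0.002,-0.13,0,-0.75],[0,0.002,-0.26,0,-0.75],[0,0.002,-0.335,0,-0.75],[0,0.002,-0.335,0,-0.75],[0,0.002,-0.335,0,-0.75]])

```text
time: 32.4
eef_pos: [0.4486, -0.1253, 0.0187]
ee_rot: [0.097, 0.995, 0.001, -0.001]
ft_force: [0.4, -1.7, 0.6]
grip_width: 0.0748
finger_force: 0.0
```

>>> apply_moves(targets=[[0,0,0,0,1],[0,0,0,0,1],[0,0,0,0,1],[0,0,0,0,1],[0,0,0,0,1]])

```text
time: 32.82
eef_pos: [0.4511, -0.1264, 0.022]
ee_rot: [0.097, 0.995, -0.001, 0.002]
ft_force: [-0.1, -0.3, 6.6]
grip_width: 0.0524
finger_force: 95.9
```

>>> apply_moves(targets=[[0,0,0.05,0,1],[0,0,0.12,0,1],[0,0,0.22,0,1],[0,0,0.32,0,1],[0,0,0.4,0,1],[-0.1,0.02,0.4,0,1],[-0.2,0.04,0.4,0,1],[-0.22,0.044,0.4,0,1],[-0.22,0.044,0.4,0,1],[-0.22,0.044,0.4,0,1]])

```text
time: 33.65
eef_pos: [0.3839, -0.1125, 0.1403]
ee_rot: [0.097, 0.995, -0.001, 0.001]
ft_force: [-0.0, -0.1, -2.8]
grip_width: 0.0527
finger_force: 95.2
```

```bash
python3 avg.py
```

```text
34.0 [ 0.3835 -0.1119  0.1391] Maxis -0.026 +- 0.0132 [-0.07  -0.037 -0.027 -0.006 -0.095  0.01   0.014  0.004] F [-0.08 -0.19 -2.53]
```

>>> apply_moves(targets=[[0.11,-0.022,0,0,1],[0.21,-0.042,0,0,1],[0.3,-0.06,0,0,1],[0.38,-0.076,0,0,1],[0.45,-0.09,0,0,1],[0.51,-0.102,0,0,1],[0.56,-0.112,0,0,1],[0.6,-0.12,0,0,1],[0.63,-0.126,0,0,1],[0.65,-0.13,0,0,1]])

```text
time: 34.88
eef_pos: [0.579, -0.151, 0.1385]
ee_rot: [0.097, 0.995, 0.0, -0.0]
ft_force: [-0.4, 0.4, -3.2]
grip_width: 0.0527
finger_force: 95.2
```

>>> apply_moves(targets=[[0.01,-0.002,0,0,1],[0.01,-0.002,0,0,1],[0.01,-0.002,0,0,1]])

```text
time: 35.13
eef_pos: [0.581, -0.1514, 0.1391]
ee_rot: [0.097, 0.995, 0.0, -0.0]
ft_force: [-0.4, 0.4, -3.0]
grip_width: 0.0527
finger_force: 95.2
```

```bash
python3 avg.py
```

```text
35.48 [ 0.5811 -0.1515  0.1394] Maxis -0.0143 +- 0.0136 [ 0.038 -0.022 -0.045  0.019 -0.06  -0.041 -0.045  0.042] F [-0.16 -0.13 -2.92]
```

>>> apply_moves(targets=[[-0.11,0.022,0,0,1],[-0.21,0.042,0,0,1],[-0.3,0.06,0,0,1],[-0.38,0.076,0,0,1],[-0.45,0.09,0,0,1],[-0.51,0.102,0,0,1],[-0.56,0.112,0,0,1],[-0.6,0.12,0,0,1],[-0.63,0.126,0,0,1],[-0.65,0.13,0,0,1]])

```text
time: 36.37
eef_pos: [0.3856, -0.1124, 0.1394]
ee_rot: [0.097, 0.995, -0.0, 0.0]
ft_force: [0.3, -0.2, -1.9]
grip_width: 0.0526
finger_force: 95.2
```

>>> apply_moves(targets=[[-0.01,0.002,0,0,1],[-0.01,0.002,0,0,1],[-0.01,0.002,0,0,1]])

```text
time: 36.62
eef_pos: [0.3836, -0.1121, 0.1394]
ee_rot: [0.097, 0.995, -0.0, 0.0]
ft_force: [-0.5, -0.3, -2.3]
grip_width: 0.0526
finger_force: 95.2
```

```bash
python3 avg.py
```

```text
36.97 [ 0.3834 -0.1119  0.1392] Maxis -0.009 +- 0.011 [-0.059 -0.01   0.005 -0.048 -0.003  0.047 -0.014  0.009] F [-0.2  -0.46 -2.68]
```

Earlier sampling may have caught the ball mid-bounce. A constant-acceleration arc pins it at one end, so I'll sample during the second half of the arc.

>>> apply_moves(targets=[[0.12,-0.024,0,0,1],[0.23,-0.046,0,0,1],[0.33,-0.066,0,0,1],[0.42,-0.084,0,0,1],[0.5,-0.1,0,0,1],[0.57,-0.114,0,0,1],[0.63,-0.126,0,0,1],[0.68,-0.136,0,0,1],[0.72,-0.144,0,0,1],[0.75,-0.15,0,0,1]])

```text
time: 37.85
eef_pos: [0.6092, -0.157, 0.1386]
ee_rot: [0.097, 0.995, 0.0, -0.0]
ft_force: [0.2, 0.0, -2.7]
grip_width: 0.0524
finger_force: 95.2
```

```bash
python3 m.py
```

```text
37.85 [ 0.6092 -0.157   0.1386] F [ 0.19  0.02 -2.67] Maxis -0.044 M [ 0.017 -0.048 -0.04 ] 0.05241114979572016 q [ 0.097  0.995  0.    -0.   ]
```

>>> apply_moves(targets=[[0.02,-0.004,0,0,1],[0.03,-0.006,0,0,1]])

```text
time: 38.02
eef_pos: [0.6177, -0.1588, 0.1387]
ee_rot: [0.097, 0.995, 0.0, -0.0]
ft_force: [0.4, -0.2, -2.8]
grip_width: 0.0524
finger_force: 95.2
```

```bash
python3 m.py
```

```text
38.0167 [ 0.6177 -0.1588  0.1387] F [ 0.39 -0.16 -2.79] Maxis -0.057 M [ 0.013 -0.06  -0.01 ] 0.05237062545690877 q [ 0.097  0.995  0.    -0.   ]
```

>>> apply_moves(targets=[[-0.01,0.002,0,0,1],[-0.03,0.006,0,0,1]])

```text
time: 38.18
eef_pos: [0.6079, -0.1568, 0.139]
ee_rot: [0.097, 0.995, 0.0, -0.0]
ft_force: [-0.0, -0.2, -2.8]
grip_width: 0.0527
finger_force: 95.2
```

```bash
python3 m.py
```

```text
38.1833 [ 0.6079 -0.1568  0.139 ] F [-0.02 -0.22 -2.75] Maxis 0.045 M [-0.01   0.048  0.067] 0.052681414451135715 q [ 0.097  0.995  0.    -0.   ]
```

>>> apply_moves(targets=[[-0.03,0.006,0,0,1],[-0.07,0.014,0,0,1]])

```text
time: 38.35
eef_pos: [0.5863, -0.1525, 0.1392]
ee_rot: [0.097, 0.995, 0.0, -0.0]
ft_force: [-0.6, 0.7, -3.3]
grip_width: 0.0525
finger_force: 95.2
```

```bash
python3 m.py
```

```text
38.35 [ 0.5863 -0.1525  0.1392] F [-0.63  0.69 -3.29] Maxis -0.034 M [-0.047 -0.025 -0.015] 0.052483700516326906 q [ 0.097  0.995  0.    -0.   ]
```

>>> apply_moves(targets=[[-0.05,0.01,0,0,1],[-0.11,0.022,0,0,1]])

```text
time: 38.52
eef_pos: [0.553, -0.1458, 0.1392]
ee_rot: [0.097, 0.995, 0.0, 0.0]
ft_force: [0.0, -0.2, -3.2]
grip_width: 0.0522
finger_force: 95.2
```

```bash
python3 m.py
```

```text
38.5167 [ 0.553  -0.1458  0.1392] F [ 0.03 -0.24 -3.22] Maxis -0.047 M [-0.014 -0.046  0.069] 0.05218880774021439 q [0.097 0.995 0.    0.   ]
```

>>> apply_moves(targets=[[-0.07,0.014,0,0,1],[-0.15,0.03,0,0,1]])

```text
time: 38.68
eef_pos: [0.5077, -0.1367, 0.1391]
ee_rot: [0.097, 0.995, -0.0, 0.0]
ft_force: [-1.2, 0.3, -2.6]
grip_width: 0.0523
finger_force: 95.2
```

```bash
python3 m.py
```

```text
38.6833 [ 0.5077 -0.1367  0.1391] F [-1.19  0.35 -2.58] Maxis 0.001 M [-0.043  0.009  0.003] 0.052337639620281415 q [ 0.097  0.995 -0.     0.   ]
```

>>> apply_moves(targets=[[-0.09,0.018,0,0,1],[-0.19,0.038,0,0,1]])

```text
time: 38.85
eef_pos: [0.4505, -0.1251, 0.1388]
ee_rot: [0.097, 0.995, -0.0, 0.0]
ft_force: [-0.2, -0.4, -1.7]
grip_width: 0.0522
finger_force: 95.2
```

```bash
python3 m.py
```

```text
38.85 [ 0.4505 -0.1251  0.1388] F [-0.15 -0.43 -1.73] Maxis 0.067 M [-0.034  0.075  0.028] 0.0522489915882004 q [ 0.097  0.995 -0.     0.   ]
```

>>> apply_moves(targets=[[-0.11,0.022,0,0,1],[-0.23,0.046,0,0,1]])

```text
time: 39.02
eef_pos: [0.3817, -0.1112, 0.1386]
ee_rot: [0.097, 0.995, -0.0, 0.0]
ft_force: [-1.8, 0.4, -1.1]
grip_width: 0.0526
finger_force: 95.2
```

```bash
python3 m.py
```

```text
39.0167 [ 0.3817 -0.1112  0.1386] F [-1.84  0.43 -1.11] Maxis 0.089 M [0.002 0.091 0.014] 0.05258705910018769 q [ 0.097  0.995 -0.     0.   ]
```

>>> apply_moves(targets=[[0,0,0,0,1],[0,0,0,0,1],[0,0,0,0,1]])

```text
time: 39.27
eef_pos: [0.3836, -0.1122, 0.1396]
ee_rot: [0.097, 0.995, -0.0, 0.001]
ft_force: [0.3, -0.0, -2.8]
grip_width: 0.0529
finger_force: 95.2
```

```bash
python3 m.py
```

```text
39.2667 [ 0.3836 -0.1122  0.1396] F [ 0.31 -0.03 -2.81] Maxis -0.017 M [-0.043 -0.009 -0.023] 0.05285942762293473 q [ 0.097  0.995 -0.     0.001]
```

A shows no ball (arc mean about -0.02). Returning A and running the same arc on C.

>>> apply_moves(targets=[[0.11,-0.022,0,0,1],[0.22,-0.044,-0.06,0,1],[0.22,-0.044,-0.18,0,1],[0.22,-0.044,-0.3,0,1],[0.22,-0.044,-0.365,0,1],[0.22,-0.044,-0.385,0,1],[0.22,-0.044,-0.391,0,1],[0.22,-0.044,-0.395,0,1],[0.22,-0.044,-0.395,0,1]])

```text
time: 40.02
eef_pos: [0.4493, -0.1243, 0.0218]
ee_rot: [0.097, 0.995, 0.001, -0.001]
ft_force: [-10.8, 6.9, 15.8]
grip_width: 0.0522
finger_force: 98.3
```

```bash
python3 m.py
```

```text
40.0167 [ 0.4493 -0.1243  0.0218] F [-10.84   6.91  15.85] Maxis 2.46 M [1.842 2.146 0.24 ] 0.052234209523283705 q [ 0.097  0.995  0.001 -0.001]
```

>>> apply_moves(targets=[[0,0,0.001,0,-0.75],[0,0,0.001,0,-0.75],[0,0,0.001,0,-0.75],[0,0,0.001,0,-0.75]])

```text
time: 40.35
eef_pos: [0.4499, -0.1253, 0.021]
ee_rot: [0.097, 0.995, 0.0, 0.0]
ft_force: [0.6, -0.0, -0.7]
grip_width: 0.0747
finger_force: 0.0
```

>>> apply_moves(targets=[[0,0,0.13,0,-0.75],[0,0,0.26,0,-0.75],[0.02,-0.1,0.33,0.01,-0.75],[0.04,-0.23,0.33,0.03,-0.75],[0.07,-0.36,0.33,0.05,-0.75],[0.1,-0.49,0.33,0.07,-0.75],[0.13,-0.62,0.33,0.087,-0.75],[0.155,-0.74,0.33,0.087,-0.75],[0.155,-0.806,0.33,0.087,-0.75],[0.155,-0.806,0.33,0.087,-0.75]])

```text
time: 41.18
eef_pos: [0.4957, -0.3712, 0.1193]
ee_rot: [-0.038, 0.999, -0.0, -0.0]
ft_force: [0.4, -0.4, 1.2]
grip_width: 0.0746
finger_force: 0.0
```

>>> apply_moves(targets=[[0,0,-0.1,0,-0.75],[0,0,-0.22,0,-0.75],[0,0,-0.32,0,-0.75],[0,0,-0.335,0,-0.75],[0,0,-0.335,0,-0.75]])

```text
time: 41.6
eef_pos: [0.4948, -0.3651, 0.0174]
ee_rot: [-0.04, 0.999, 0.002, -0.001]
ft_force: [0.5, 1.2, 0.8]
grip_width: 0.0747
finger_force: 0.0
```

```bash
python3 m.py
```

```text
41.6 [ 0.4948 -0.3651  0.0174] F [0.46 1.2  0.81] Maxis 0.014 M [ 0.007  0.014 -0.005] 0.07465073026547103 q [-0.04   0.999  0.002 -0.001]
```

>>> apply_moves(targets=[[0,0,0,0,1],[0,0,0,0,1],[0,0,0,0,1],[0,0,0,0,1],[0,0,0,0,1]])

```text
time: 42.02
eef_pos: [0.4974, -0.3682, 0.0227]
ee_rot: [-0.04, 0.999, -0.001, 0.001]
ft_force: [0.4, 2.0, 8.3]
grip_width: 0.0524
finger_force: 98.2
```

>>> apply_moves(targets=[[0,0,0.05,0,1],[0,0,0.12,0,1],[0,0,0.22,0,1],[0,0,0.32,0,1],[0,0,0.4,0,1],[0,0,0.4,0,1],[0,0,0.4,0,1]])

```text
time: 42.6
eef_pos: [0.4969, -0.3678, 0.1414]
ee_rot: [-0.039, 0.999, -0.001, 0.001]
ft_force: [-0.7, 0.0, -7.4]
grip_width: 0.0527
finger_force: 96.4
```

>>> apply_moves(targets=[[-0.12,-0.009,0,0,1],[-0.23,-0.018,0,0,1],[-0.33,-0.026,0,0,1],[-0.42,-0.033,0,0,1],[-0.5,-0.039,0,0,1],[-0.57,-0.044,0,0,1],[-0.63,-0.049,0,0,1],[-0.68,-0.053,0,0,1],[-0.72,-0.056,0,0,1],[-0.75,-0.058,0,0,1]])

```text
time: 43.43
eef_pos: [0.2696, -0.3834, 0.1375]
ee_rot: [-0.039, 0.999, 0.001, -0.001]
ft_force: [0.3, 0.5, -5.9]
grip_width: 0.0524
finger_force: 96.6
```

```bash
python3 m.py
```

```text
43.4333 [ 0.2696 -0.3834  0.1375] F [ 0.3   0.53 -5.92] Maxis 0.096 M [-0.018  0.095 -0.028] 0.05238259267484473 q [-0.039  0.999  0.001 -0.001]
```

>>> apply_moves(targets=[[-0.02,-0.002,0,0,1],[-0.03,-0.002,0,0,1]])

```text
time: 43.6
eef_pos: [0.2613, -0.3846, 0.1386]
ee_rot: [-0.039, 0.999, 0.001, -0.0]
ft_force: [0.2, -0.3, -4.1]
grip_width: 0.0525
finger_force: 96.6
```

```bash
python3 m.py
```

```text
43.6 [ 0.2613 -0.3846  0.1386] F [ 0.19 -0.34 -4.14] Maxis 0.059 M [0.011 0.06  0.006] 0.05249146547766947 q [-0.039  0.999  0.001 -0.   ]
```

>>> apply_moves(targets=[[0.01,0.001,0,0,1],[0.03,0.002,0,0,1]])

```text
time: 43.77
eef_pos: [0.2713, -0.3843, 0.1393]
ee_rot: [-0.039, 0.999, 0.0, 0.0]
ft_force: [-0.5, 1.4, -6.9]
grip_width: 0.0526
finger_force: 96.6
```

```bash
python3 m.py
```

```text
43.7667 [ 0.2713 -0.3843  0.1393] F [-0.47  1.43 -6.86] Maxis 0.058 M [ 0.019  0.06  -0.031] 0.052611562883050085 q [-0.039  0.999  0.     0.   ]
```

>>> apply_moves(targets=[[0.03,0.002,0,0,1],[0.07,0.005,0,0,1]])

```text
time: 43.93
eef_pos: [0.2932, -0.3828, 0.1396]
ee_rot: [-0.039, 0.999, -0.0, 0.0]
ft_force: [-0.5, -0.4, -6.3]
grip_width: 0.0526
finger_force: 96.6
```

```bash
python3 m.py
```

```text
43.9333 [ 0.2932 -0.3828  0.1396] F [-0.53 -0.4  -6.26] Maxis 0.01 M [ 0.008  0.011 -0.019] 0.05259608730837414 q [-0.039  0.999 -0.     0.   ]
```

>>> apply_moves(targets=[[0.05,0.004,0,0,1],[0.11,0.009,0,0,1]])

```text
time: 44.1
eef_pos: [0.3267, -0.3799, 0.1395]
ee_rot: [-0.04, 0.999, 0.0, 0.0]
ft_force: [0.3, 0.5, -6.0]
grip_width: 0.0525
finger_force: 96.6
```

```bash
python3 m.py
```

```text
44.1 [ 0.3267 -0.3799  0.1395] F [ 0.34  0.51 -6.02] Maxis -0.003 M [-0.063 -0.009  0.033] 0.05249814173357961 q [-0.04   0.999  0.     0.   ]
```

>>> apply_moves(targets=[[0.07,0.006,0,0,1],[0.15,0.012,0,0,1]])

```text
time: 44.27
eef_pos: [0.3721, -0.376, 0.1394]
ee_rot: [-0.04, 0.999, 0.0, 0.0]
ft_force: [0.4, -0.3, -5.6]
grip_width: 0.0526
finger_force: 96.6
```

```bash
python3 m.py
```

```text
44.2667 [ 0.3721 -0.376   0.1394] F [ 0.43 -0.31 -5.59] Maxis 0.007 M [-0.044  0.004 -0.023] 0.052626899854000105 q [-0.04   0.999  0.     0.   ]
```

>>> apply_moves(targets=[[0.09,0.007,0,0,1],[0.19,0.015,0,0,1]])

```text
time: 44.43
eef_pos: [0.4294, -0.3712, 0.1392]
ee_rot: [-0.04, 0.999, 0.0, 0.0]
ft_force: [0.4, -0.3, -5.6]
grip_width: 0.0523
finger_force: 96.6
```

```bash
python3 m.py
```

```text
44.4333 [ 0.4294 -0.3712  0.1392] F [ 0.42 -0.31 -5.6 ] Maxis -0.017 M [-0.063 -0.023 -0.039] 0.05233970262915819 q [-0.04   0.999  0.     0.   ]
```

>>> apply_moves(targets=[[0.11,0.009,0,0,1],[0.23,0.017,0,0,1]])

```text
time: 44.6
eef_pos: [0.4987, -0.3657, 0.139]
ee_rot: [-0.04, 0.999, 0.0, 0.0]
ft_force: [-0.5, -1.0, -5.6]
grip_width: 0.0524
finger_force: 96.6
```

```bash
python3 m.py
```

```text
44.6 [ 0.4987 -0.3657  0.139 ] F [-0.54 -1.02 -5.58] Maxis -0.066 M [-0.075 -0.072  0.003] 0.05235854123621951 q [-0.04   0.999  0.     0.   ]
```

>>> apply_moves(targets=[[0,0,0,0,1],[0,0,0,0,1]])

```text
time: 44.77
eef_pos: [0.4985, -0.3652, 0.1379]
ee_rot: [-0.041, 0.999, 0.001, -0.0]
ft_force: [-0.8, -0.4, -6.6]
grip_width: 0.0525
finger_force: 96.6
```

```bash
python3 m.py
```

```text
44.7667 [ 0.4985 -0.3652  0.1379] F [-0.77 -0.38 -6.62] Maxis 0.047 M [0.016 0.048 0.058] 0.052495694957868384 q [-0.041  0.999  0.001 -0.   ]
```

Arc readings for A and C are both ambiguous, possibly because the ball is damped. I'll shake C back and forth at constant speed: in cruise a loose ball trails at the rear end and inertia doesn't disturb the moment.

>>> apply_moves(targets=[[-0.13,-0.01,0,0,1],[-0.26,-0.02,0,0,1],[-0.39,-0.03,0,0,1],[-0.52,-0.04,0,0,1]])

```text
time: 45.1
eef_pos: [0.3387, -0.3784, 0.1393]
ee_rot: [-0.04, 0.999, -0.0, -0.0]
ft_force: [-1.6, -1.3, -6.1]
grip_width: 0.0524
finger_force: 97.9
```

```bash
python3 m.py
```

```text
45.1 [ 0.3387 -0.3784  0.1393] F [-1.57 -1.3  -6.11] Maxis 0.142 M [-0.093  0.135  0.002] 0.052432279127423605 q [-0.04   0.999 -0.    -0.   ]
```

>>> apply_moves(targets=[[-0.13,-0.01,0,0,1]])

```text
time: 45.18
eef_pos: [0.2995, -0.3814, 0.1395]
ee_rot: [-0.04, 0.999, -0.0, -0.0]
ft_force: [-0.4, -1.3, -6.3]
grip_width: 0.0525
finger_force: 97.9
```

```bash
python3 m.py
```

```text
45.1833 [ 0.2995 -0.3814  0.1395] F [-0.4  -1.34 -6.33] Maxis 0.127 M [-0.073  0.122 -0.045] 0.052540729887264284 q [-0.04   0.999 -0.    -0.   ]
```

>>> apply_moves(targets=[[-0.13,-0.01,0,0,1]])

```text
time: 45.27
eef_pos: [0.2605, -0.3845, 0.1396]
ee_rot: [-0.04, 0.999, -0.0, -0.0]
ft_force: [-1.0, -1.4, -4.5]
grip_width: 0.0528
finger_force: 97.9
```

```bash
python3 m.py
```

```text
45.2667 [ 0.2605 -0.3845  0.1396] F [-1.04 -1.36 -4.49] Maxis 0.144 M [-0.122  0.135  0.029] 0.052770323644959476 q [-0.04   0.999 -0.    -0.   ]
```

>>> apply_moves(targets=[[0.13,0.01,0,0,1],[0.26,0.02,0,0,1],[0.39,0.03,0,0,1],[0.52,0.04,0,0,1]])

```text
time: 45.6
eef_pos: [0.4189, -0.3734, 0.1402]
ee_rot: [-0.038, 0.999, -0.001, 0.001]
ft_force: [-0.0, -0.0, -5.4]
grip_width: 0.0528
finger_force: 99.1
```

```bash
python3 m.py
```

```text
45.6 [ 0.4189 -0.3734  0.1402] F [-0.03 -0.01 -5.36] Maxis -0.076 M [-0.066 -0.081 -0.042] 0.05277203151758037 q [-0.038  0.999 -0.001  0.001]
```

>>> apply_moves(targets=[[0.13,0.01,0,0,1]])

```text
time: 45.68
eef_pos: [0.4586, -0.3697, 0.1399]
ee_rot: [-0.039, 0.999, -0.0, 0.0]
ft_force: [-1.2, -1.7, -5.5]
grip_width: 0.0529
finger_force: 99.1
```

```bash
python3 m.py
```

```text
45.6833 [ 0.4586 -0.3697  0.1399] F [-1.2  -1.65 -5.53] Maxis -0.061 M [-0.173 -0.074  0.   ] 0.052906258035015974 q [-0.039  0.999 -0.     0.   ]
```

>>> apply_moves(targets=[[0.13,0.01,0,0,1]])

```text
time: 45.77
eef_pos: [0.4979, -0.3664, 0.1397]
ee_rot: [-0.039, 0.999, -0.0, 0.0]
ft_force: [-0.6, -0.7, -5.2]
grip_width: 0.0527
finger_force: 99.1
```

```bash
python3 m.py
```

```text
45.7667 [ 0.4979 -0.3664  0.1397] F [-0.63 -0.73 -5.16] Maxis -0.002 M [-0.116 -0.011 -0.002] 0.05267495501162877 q [-0.039  0.999 -0.     0.   ]
```

>>> apply_moves(targets=[[-0.13,-0.01,0,0,1],[-0.26,-0.02,0,0,1],[-0.39,-0.03,0,0,1],[-0.52,-0.04,0,0,1]])

```text
time: 46.1
eef_pos: [0.3391, -0.3782, 0.1388]
ee_rot: [-0.04, 0.999, 0.001, -0.0]
ft_force: [-1.4, -0.8, -5.9]
grip_width: 0.0519
finger_force: 100.0
```

```bash
python3 m.py
```

```text
46.1 [ 0.3391 -0.3782  0.1388] F [-1.36 -0.76 -5.91] Maxis 0.141 M [-0.116  0.132  0.003] 0.05192860497421036 q [-0.04   0.999  0.001 -0.   ]
```

>>> apply_moves(targets=[[-0.13,-0.01,0,0,1]])

```text
time: 46.18
eef_pos: [0.2997, -0.3814, 0.1392]
ee_rot: [-0.04, 0.999, 0.0, -0.0]
ft_force: [-1.1, -1.0, -5.6]
grip_width: 0.0522
finger_force: 99.9
```

```bash
python3 m.py
```

```text
46.1833 [ 0.2997 -0.3814  0.1392] F [-1.07 -1.01 -5.6 ] Maxis 0.179 M [-0.071  0.174 -0.006] 0.0522085139186717 q [-0.04   0.999  0.    -0.   ]
```

>>> apply_moves(targets=[[-0.13,-0.01,0,0,1]])

```text
time: 46.27
eef_pos: [0.2606, -0.3845, 0.1395]
ee_rot: [-0.04, 0.999, -0.0, -0.0]
ft_force: [-1.3, -1.9, -5.3]
grip_width: 0.0522
finger_force: 99.9
```

```bash
python3 m.py
```

```text
46.2667 [ 0.2606 -0.3845  0.1395] F [-1.27 -1.89 -5.34] Maxis 0.157 M [-0.151  0.146 -0.024] 0.052161058584427517 q [-0.04   0.999 -0.    -0.   ]
```

>>> apply_moves(targets=[[0.13,0.01,0,0,1],[0.26,0.02,0,0,1],[0.39,0.03,0,0,1],[0.52,0.04,0,0,1]])

```text
time: 46.6
eef_pos: [0.4189, -0.3734, 0.1402]
ee_rot: [-0.038, 0.999, -0.001, 0.001]
ft_force: [-0.2, -0.3, -5.5]
grip_width: 0.0523
finger_force: 100.5
```

```bash
python3 m.py
```

```text
46.6 [ 0.4189 -0.3734  0.1402] F [-0.24 -0.3  -5.53] Maxis -0.079 M [-0.061 -0.084  0.042] 0.052311103296670644 q [-0.038  0.999 -0.001  0.001]
```

>>> apply_moves(targets=[[0.13,0.01,0,0,1]])

```text
time: 46.68
eef_pos: [0.4587, -0.3697, 0.1399]
ee_rot: [-0.039, 0.999, -0.0, 0.0]
ft_force: [-0.1, -0.7, -5.9]
grip_width: 0.0521
finger_force: 100.5
```

```bash
python3 m.py
```

```text
46.6833 [ 0.4587 -0.3697  0.1399] F [-0.09 -0.69 -5.88] Maxis -0.029 M [-0.091 -0.036 -0.017] 0.05208703709119657 q [-0.039  0.999 -0.     0.   ]
```

>>> apply_moves(targets=[[0.13,0.01,0,0,1]])

```text
time: 46.77
eef_pos: [0.4979, -0.3664, 0.1397]
ee_rot: [-0.039, 0.999, -0.0, 0.0]
ft_force: [-0.1, -1.9, -5.7]
grip_width: 0.0527
finger_force: 100.5
```

```bash
python3 m.py
```

```text
46.7667 [ 0.4979 -0.3664  0.1397] F [-0.11 -1.87 -5.67] Maxis -0.094 M [-0.139 -0.105 -0.014] 0.05268689928579391 q [-0.039  0.999 -0.     0.   ]
```

C's cruise moment flips by about 0.2 N m (+0.15 moving one way, -0.06 the other), which suggests a loose ball. To rule out an arm effect, I'll run B on the same path as a control.

>>> apply_moves(targets=[[0,0,-0.1,0,1],[0,0,-0.22,0,1],[0,0,-0.32,0,1],[0,0,-0.37,0,1],[0,0,-0.385,0,1],[0,0,-0.391,0,1],[0,0,-0.394,0,1],[0,0,-0.394,0,1]])

```text
time: 47.43
eef_pos: [0.4958, -0.3665, 0.022]
ee_rot: [-0.039, 0.999, 0.0, -0.0]
ft_force: [-1.1, 1.3, -2.9]
grip_width: 0.0521
finger_force: 103.8
```

```bash
python3 m.py
```

```text
47.4333 [ 0.4958 -0.3665  0.022 ] F [-1.07  1.3  -2.92] Maxis 0.588 M [ 0.237  0.609 -0.13 ] 0.05207978409302737 q [-0.039  0.999  0.    -0.   ]
```

>>> apply_moves(targets=[[0,0,-0.002,0,-0.75],[0,0,-0.002,0,-0.75],[0,0,-0.002,0,-0.75],[0,0,-0.002,0,-0.75]])

```text
time: 47.77
eef_pos: [0.4965, -0.3675, 0.0215]
ee_rot: [-0.039, 0.999, -0.001, 0.001]
ft_force: [-0.1, 0.3, -0.4]
grip_width: 0.0746
finger_force: 0.0
```

>>> apply_moves(targets=[[0,0,0.13,0,-0.75],[0,0,0.26,0,-0.75],[-0.012,0.12,0.26,-0.012,-0.75],[-0.012,0.25,0.26,-0.012,-0.75],[-0.012,0.38,0.26,-0.012,-0.75],[-0.012,0.458,0.26,-0.012,-0.75],[-0.012,0.458,0.26,-0.012,-0.75],[-0.012,0.458,0.14,-0.012,-0.75],[-0.012,0.458,0.02,-0.012,-0.75],[-0.012,0.458,-0.007,-0.012,-0.75]])

```text
time: 48.6
eef_pos: [0.4901, -0.2278, 0.0138]
ee_rot: [-0.021, 1.0, 0.002, -0.002]
ft_force: [-0.9, 1.6, -1.2]
grip_width: 0.0747
finger_force: 0.0
```

>>> apply_moves(targets=[[0,0,0,0,-0.75],[0,0,0,0,-0.75],[0,0,0,0,1],[0,0,0,0,1],[0,0,0,0,1],[0,0,0,0,1],[0,0,0,0,1]])

```text
time: 49.18
eef_pos: [0.494, -0.2309, 0.0215]
ee_rot: [-0.021, 1.0, -0.001, 0.002]
ft_force: [-0.9, 0.3, 6.7]
grip_width: 0.0524
finger_force: 96.3
```

>>> apply_moves(targets=[[0,0,0.05,0,1],[0,0,0.15,0,1],[0,0,0.27,0,1],[0,-0.05,0.37,0,1],[0.012,-0.17,0.4,0.012,1],[0.012,-0.3,0.4,0.012,1],[0.012,-0.42,0.4,0.012,1],[0.012,-0.458,0.4,0.012,1],[0.012,-0.458,0.4,0.012,1],[0.012,-0.458,0.4,0.012,1]])

```text
time: 50.02
eef_pos: [0.4958, -0.3673, 0.1389]
ee_rot: [-0.039, 0.999, 0.0, -0.0]
ft_force: [-0.5, 0.0, -3.8]
grip_width: 0.0524
finger_force: 96.1
```

>>> apply_moves(targets=[[-0.13,-0.01,0,0,1],[-0.26,-0.02,0,0,1],[-0.39,-0.03,0,0,1],[-0.52,-0.04,0,0,1]])

```text
time: 50.35
eef_pos: [0.3391, -0.3773, 0.1386]
ee_rot: [-0.041, 0.999, 0.0, 0.0]
ft_force: [-0.2, -1.3, -2.9]
grip_width: 0.0526
finger_force: 96.0
```

```bash
python3 m.py
```

```text
50.35 [ 0.3391 -0.3773  0.1386] F [-0.19 -1.29 -2.86] Maxis 0.059 M [-0.04   0.056 -0.029] 0.052645026539814406 q [-0.041  0.999  0.     0.   ]
```

>>> apply_moves(targets=[[-0.13,-0.01,0,0,1]])

```text
time: 50.43
eef_pos: [0.3001, -0.3804, 0.1387]
ee_rot: [-0.04, 0.999, -0.0, 0.0]
ft_force: [-0.4, -1.0, -3.8]
grip_width: 0.0526
finger_force: 96.0
```

```bash
python3 m.py
```

```text
50.4333 [ 0.3001 -0.3804  0.1387] F [-0.39 -0.97 -3.8 ] Maxis 0.069 M [-0.152  0.057  0.017] 0.05257977837540879 q [-0.04   0.999 -0.     0.   ]
```

>>> apply_moves(targets=[[-0.13,-0.01,0,0,1]])

```text
time: 50.52
eef_pos: [0.2611, -0.3835, 0.1388]
ee_rot: [-0.04, 0.999, -0.0, 0.0]
ft_force: [-0.1, -1.7, -3.4]
grip_width: 0.0529
finger_force: 96.0
```

```bash
python3 m.py
```

```text
50.5167 [ 0.2611 -0.3835  0.1388] F [-0.13 -1.71 -3.35] Maxis 0.04 M [-0.112  0.031 -0.074] 0.052875770789037185 q [-0.04   0.999 -0.     0.   ]
```

>>> apply_moves(targets=[[0.13,0.01,0,0,1],[0.26,0.02,0,0,1],[0.39,0.03,0,0,1],[0.52,0.04,0,0,1]])

```text
time: 50.85
eef_pos: [0.4193, -0.3721, 0.1395]
ee_rot: [-0.039, 0.999, -0.0, 0.001]
ft_force: [0.1, -1.7, -3.0]
grip_width: 0.0523
finger_force: 96.1
```

```bash
python3 m.py
```

```text
50.85 [ 0.4193 -0.3721  0.1395] F [ 0.07 -1.68 -2.97] Maxis 0.024 M [-0.042  0.021 -0.011] 0.052290233143592886 q [-0.039  0.999 -0.     0.001]
```

>>> apply_moves(targets=[[0.13,0.01,0,0,1]])

```text
time: 50.93
eef_pos: [0.4589, -0.3684, 0.1393]
ee_rot: [-0.04, 0.999, -0.0, 0.0]
ft_force: [-0.2, -1.7, -2.7]
grip_width: 0.0526
finger_force: 96.1
```

```bash
python3 m.py
```

```text
50.9333 [ 0.4589 -0.3684  0.1393] F [-0.2  -1.67 -2.74] Maxis -0.008 M [-0.123 -0.018  0.005] 0.05263646748643811 q [-0.04   0.999 -0.     0.   ]
```

>>> apply_moves(targets=[[0.13,0.01,0,0,1]])

```text
time: 51.02
eef_pos: [0.4982, -0.3651, 0.1392]
ee_rot: [-0.04, 0.999, -0.0, 0.0]
ft_force: [-1.1, -1.0, -2.9]
grip_width: 0.052
finger_force: 96.1
```

```bash
python3 m.py
```

```text
51.0167 [ 0.4982 -0.3651  0.1392] F [-1.05 -0.98 -2.92] Maxis -0.017 M [-0.075 -0.023  0.006] 0.05202472256790769 q [-0.04   0.999 -0.     0.   ]
```

B's swing is only 0.056 N m against C's 0.205. I'll confirm with A on the same path, after returning B.

>>> apply_moves(targets=[[-0.012,0.12,0,-0.012,1],[-0.012,0.25,0,-0.012,1],[-0.012,0.38,0,-0.012,1],[-0.012,0.458,-0.04,-0.012,1],[-0.012,0.458,-0.15,-0.012,1],[-0.012,0.458,-0.27,-0.012,1],[-0.012,0.458,-0.35,-0.012,1],[-0.012,0.458,-0.38,-0.012,1],[-0.012,0.458,-0.39,-0.012,1],[-0.012,0.458,-0.393,-0.012,1]])

```text
time: 51.85
eef_pos: [0.4925, -0.2286, 0.0215]
ee_rot: [-0.021, 1.0, 0.0, 0.0]
ft_force: [0.1, -0.1, -3.5]
grip_width: 0.0528
finger_force: 97.0
```

>>> apply_moves(targets=[[0,0,-0.002,0,1],[0,0,-0.003,0,1]])

```text
time: 52.02
eef_pos: [0.493, -0.2293, 0.0214]
ee_rot: [-0.021, 1.0, -0.0, 0.001]
ft_force: [-3.8, 6.0, 7.9]
grip_width: 0.0525
finger_force: 98.5
```

```bash
python3 m.py
```

```text
52.0167 [ 0.493  -0.2293  0.0214] F [-3.81  5.97  7.87] Maxis 0.793 M [1.449 0.854 0.066] 0.05252996308815321 q [-0.021  1.    -0.     0.001]
```

>>> apply_moves(targets=[[0,0,0.001,0,-0.75],[0,0,0.001,0,-0.75],[0,0,0.001,0,-0.75],[0,0,0.001,0,-0.75]])

```text
time: 52.35
eef_pos: [0.4928, -0.23, 0.0206]
ee_rot: [-0.021, 1.0, -0.0, 0.0]
ft_force: [0.2, 1.0, 0.4]
grip_width: 0.0749
finger_force: 0.0
```

>>> apply_moves(targets=[[0,0,0.13,0,-0.75],[0,0,0.26,0,-0.75],[-0.05,0.115,0.26,-0.035,-0.75],[-0.1,0.23,0.26,-0.07,-0.75],[-0.145,0.345,0.26,-0.075,-0.75],[-0.145,0.345,0.26,-0.075,-0.75],[-0.145,0.345,0.26,-0.075,-0.75],[-0.145,0.345,0.13,-0.075,-0.75],[-0.145,0.345,0.02,-0.075,-0.75],[-0.145,0.345,-0.005,-0.075,-0.75]])

```text
time: 53.18
eef_pos: [0.4466, -0.1253, 0.0141]
ee_rot: [0.097, 0.995, 0.001, -0.003]
ft_force: [-1.1, 0.6, -0.8]
grip_width: 0.0744
finger_force: 0.0
```

>>> apply_moves(targets=[[0,0,0,0,-0.75],[0,0,0,0,-0.75],[0,0,0,0,1],[0,0,0,0,1],[0,0,0,0,1],[0,0,0,0,1],[0,0,0,0,1]])

```text
time: 53.77
eef_pos: [0.4506, -0.1271, 0.0212]
ee_rot: [0.097, 0.995, -0.001, 0.002]
ft_force: [-1.2, 0.5, 8.1]
grip_width: 0.0527
finger_force: 95.9
```

>>> apply_moves(targets=[[0,0,0.05,0,1],[0,0,0.15,0,1],[0,0,0.27,0,1],[0.02,-0.08,0.36,0.02,1],[0.04,-0.21,0.4,0.04,1],[0.07,-0.34,0.4,0.06,1],[0.1,-0.47,0.4,0.08,1],[0.13,-0.6,0.4,0.087,1],[0.155,-0.73,0.4,0.087,1],[0.155,-0.8,0.4,0.087,1]])

```text
time: 54.6
eef_pos: [0.496, -0.3705, 0.1392]
ee_rot: [-0.039, 0.999, -0.001, 0.001]
ft_force: [0.5, -0.9, -2.7]
grip_width: 0.0525
finger_force: 95.5
```

>>> apply_moves(targets=[[0,0,0,0,1],[-0.13,-0.01,0,0,1],[-0.26,-0.02,0,0,1],[-0.39,-0.03,0,0,1],[-0.52,-0.04,0,0,1]])

```text
time: 55.02
eef_pos: [0.3382, -0.3777, 0.1392]
ee_rot: [-0.04, 0.999, -0.0, 0.0]
ft_force: [-0.6, -0.9, -1.6]
grip_width: 0.0525
finger_force: 95.6
```

```bash
python3 m.py
```

```text
55.0167 [ 0.3382 -0.3777  0.1392] F [-0.63 -0.86 -1.57] Maxis 0.051 M [-0.068  0.046  0.008] 0.05251502250020865 q [-0.04   0.999 -0.     0.   ]
```

>>> apply_moves(targets=[[-0.13,-0.01,0,0,1]])

```text
time: 55.1
eef_pos: [0.2991, -0.3807, 0.1394]
ee_rot: [-0.04, 0.999, -0.0, 0.0]
ft_force: [-1.0, -0.8, -1.8]
grip_width: 0.0525
finger_force: 95.6
```

```bash
python3 m.py
```

```text
55.1 [ 0.2991 -0.3807  0.1394] F [-1.02 -0.84 -1.84] Maxis -0.006 M [-0.062 -0.011 -0.048] 0.05251846741030737 q [-0.04   0.999 -0.     0.   ]
```

>>> apply_moves(targets=[[-0.13,-0.01,0,0,1]])

```text
time: 55.18
eef_pos: [0.2601, -0.3837, 0.1394]
ee_rot: [-0.04, 0.999, -0.001, 0.0]
ft_force: [-0.2, -0.6, -2.6]
grip_width: 0.0522
finger_force: 95.6
```

```bash
python3 m.py
```

```text
55.1833 [ 0.2601 -0.3837  0.1394] F [-0.23 -0.59 -2.59] Maxis 0.005 M [-0.098 -0.003  0.008] 0.05222103303318414 q [-0.04   0.999 -0.001  0.   ]
```

>>> apply_moves(targets=[[0.13,0.01,0,0,1],[0.26,0.02,0,0,1],[0.39,0.03,0,0,1],[0.52,0.04,0,0,1]])

```text
time: 55.52
eef_pos: [0.4185, -0.3726, 0.14]
ee_rot: [-0.038, 0.999, -0.001, 0.001]
ft_force: [-0.5, -0.5, -1.9]
grip_width: 0.0529
finger_force: 95.6
```

```bash
python3 m.py
```

```text
55.5167 [ 0.4185 -0.3726  0.14  ] F [-0.53 -0.54 -1.86] Maxis 0.019 M [-0.123  0.01   0.018] 0.05287668134478001 q [-0.038  0.999 -0.001  0.001]
```

>>> apply_moves(targets=[[0.13,0.01,0,0,1]])

```text
time: 55.6
eef_pos: [0.4582, -0.3689, 0.1398]
ee_rot: [-0.039, 0.999, -0.001, 0.001]
ft_force: [-0.9, -0.7, -1.5]
grip_width: 0.0525
finger_force: 95.6
```

```bash
python3 m.py
```

```text
55.6 [ 0.4582 -0.3689  0.1398] F [-0.94 -0.65 -1.49] Maxis 0.034 M [-0.078  0.028 -0.018] 0.05251427946591136 q [-0.039  0.999 -0.001  0.001]
```

>>> apply_moves(targets=[[0.13,0.01,0,0,1]])

```text
time: 55.68
eef_pos: [0.4975, -0.3655, 0.1396]
ee_rot: [-0.039, 0.999, -0.0, 0.0]
ft_force: [-0.3, -0.5, -3.6]
grip_width: 0.0527
finger_force: 95.6
```

```bash
python3 m.py
```

```text
55.6833 [ 0.4975 -0.3655  0.1396] F [-0.32 -0.5  -3.58] Maxis 0.01 M [-0.085  0.004 -0.034] 0.052664347594015205 q [-0.039  0.999 -0.     0.   ]
```

A shows no swing (about 0), so C is the rattling case. Returning A, then fetching C.

>>> apply_moves(targets=[[-0.02,0.12,0,-0.02,1],[-0.05,0.25,0,-0.04,1],[-0.08,0.38,0,-0.06,1],[-0.11,0.51,0,-0.087,1],[-0.14,0.64,0,-0.087,1],[-0.155,0.76,0,-0.087,1],[-0.155,0.8,-0.08,-0.087,1],[-0.155,0.8,-0.2,-0.087,1],[-0.155,0.8,-0.31,-0.087,1],[-0.155,0.8,-0.37,-0.087,1]])

```text
time: 56.52
eef_pos: [0.4477, -0.1246, 0.0251]
ee_rot: [0.096, 0.995, 0.0, -0.001]
ft_force: [-1.3, 0.6, -3.3]
grip_width: 0.0527
finger_force: 95.6
```

>>> apply_moves(targets=[[0,0,-0.014,0,1],[0,0,-0.02,0,1],[0,0,-0.023,0,1],[0,0,-0.025,0,1]])

```text
time: 56.85
eef_pos: [0.4497, -0.1265, 0.0215]
ee_rot: [0.097, 0.995, -0.0, 0.001]
ft_force: [0.0, -0.3, -2.4]
grip_width: 0.0529
finger_force: 95.7
```

```bash
python3 m.py
```

```text
56.85 [ 0.4497 -0.1265  0.0215] F [ 0.04 -0.29 -2.39] Maxis -0.058 M [ 0.04  -0.067 -0.002] 0.05293350638924475 q [ 0.097  0.995 -0.     0.001]
```

>>> apply_moves(targets=[[0,0,-0.002,0,1],[0,0,-0.002,0,-0.75],[0,0,-0.002,0,-0.75],[0,0,-0.002,0,-0.75],[0,0,-0.002,0,-0.75]])

```text
time: 57.27
eef_pos: [0.4492, -0.1262, 0.0199]
ee_rot: [0.097, 0.995, -0.0, 0.0]
ft_force: [-0.2, -0.1, -0.4]
grip_width: 0.0749
finger_force: 0.0
```

>>> apply_moves(targets=[[0,0,0.13,0,-0.75],[0,0,0.26,0,-0.75],[0.02,-0.1,0.33,0.01,-0.75],[0.04,-0.23,0.33,0.03,-0.75],[0.07,-0.36,0.33,0.05,-0.75],[0.1,-0.49,0.33,0.07,-0.75],[0.13,-0.62,0.33,0.087,-0.75],[0.155,-0.74,0.33,0.087,-0.75],[0.155,-0.805,0.33,0.087,-0.75],[0.155,-0.805,0.33,0.087,-0.75]])

```text
time: 58.1
eef_pos: [0.495, -0.3717, 0.1179]
ee_rot: [-0.038, 0.999, -0.0, -0.0]
ft_force: [0.4, -0.3, -0.4]
grip_width: 0.0749
finger_force: 0.0
```

>>> apply_moves(targets=[[0,0,-0.1,0,-0.75],[0,0,-0.22,0,-0.75],[0,0,-0.32,0,-0.75],[0,0,-0.335,0,-0.75],[0,0,-0.335,0,-0.75],[0,0,-0.335,0,1],[0,0,-0.335,0,1],[0,0,-0.335,0,1],[0,0,-0.335,0,1],[0,0,-0.335,0,1]])

```text
time: 58.93
eef_pos: [0.4968, -0.3687, 0.0212]
ee_rot: [-0.04, 0.999, -0.001, 0.001]
ft_force: [-0.5, 1.7, 8.0]
grip_width: 0.0527
finger_force: 96.6
```

```bash
python3 m.py; python3 -c "
from h import *
print(env.sense()['joint_pos'])"
```

```text
58.9333 [ 0.4968 -0.3687  0.0212] F [-0.48  1.74  7.96] Maxis 0.174 M [0.713 0.231 0.029] 0.05265709433845366 q [-0.04   0.999 -0.001  0.001]
[-8.49759035e-01  2.24482009e-01 -1.55110870e-01  1.18724725e+00
  4.40532708e-04 -9.28961919e-01]
```

>>> apply_moves(targets=[[0,0,0.1,0,1],[0,0,0.22,0,1],[-0.02,0.05,0.33,0.035,1],[-0.04,0.12,0.43,0.07,1],[-0.06,0.2,0.52,0.105,1],[-0.08,0.28,0.61,0.14,1],[-0.1,0.37,0.69,0.175,1],[-0.128,0.47,0.76,0.21,1],[-0.128,0.6,0.76,0.245,1],[-0.128,0.72,0.76,0.28,1]])

```text
time: 59.77
eef_pos: [0.4571, -0.1506, 0.2488]
ee_rot: [-0.463, 0.886, -0.002, 0.001]
ft_force: [1.1, 0.4, -6.4]
grip_width: 0.0522
finger_force: 98.0
```

>>> apply_moves(targets=[[0,0.12,0,0.035,1],[0,0.24,0,0.07,1],[0,0.36,0,0.105,1],[0,0.48,0,0.14,1],[0,0.6,0,0.17,1],[0,0.72,0,0.19,1],[0,0.8,0,0.196,1],[0,0.84,0,0.196,1],[0,0.86,0,0.196,1],[0,0.86,0,0.196,1]])

```text
time: 60.6
eef_pos: [0.4569, 0.1073, 0.2467]
ee_rot: [0.709, -0.705, 0.0, -0.0]
ft_force: [-0.1, -0.5, -6.7]
grip_width: 0.0525
finger_force: 98.0
```

>>> apply_moves(targets=[[0,0,0,0,1],[0,0,0,0,1],[0,0,0,0,1],[0,0,0,0,1],[0,0,0,0,1],[0,0,0,0,1]])

```text
time: 61.1
eef_pos: [0.457, 0.1061, 0.246]
ee_rot: [0.708, -0.706, -0.0, 0.0]
ft_force: [-0.5, 0.6, -5.5]
grip_width: 0.0526
finger_force: 98.0
```

```bash
python3 - <<'E'
from h import *
s=env.sense(); print(s['time'],s['eef_pos'],s['ee_rot'],abs(s['qvel']).max(),s['grip_width'])
s1,p,d=cap('side','sF'); C=cloud('side',d).reshape(-1,3)
s2,p,d=cap('top','tF'); cases(cloud('top',d))
m=(abs(C[:,1]-.108)<.09)&(C[:,2]>.21)&(C[:,2]<.29)&(C[:,0]>.38)&(C[:,0]<.505); Q=C[m]
print(len(Q),Q.min(0),Q.max(0))
E
```

```text
61.1 [0.45704564 0.10605014 0.24602092] [ 7.08103818e-01 -7.06108329e-01 -7.00050375e-05  7.58183725e-05] 0.004962179790744144 0.052578377446140426
case c [ 488.8 -229.1] size [154.   55.3] ang 1.7 z 0.0506
case c [ 446.2 -125.4] size [ 54.9 155.7] ang -10.7 z 0.0505Traceback (most recent call last):
  File "<stdin>", line 6, in <module>
    return umr_minimum(a, axis, None, out, keepdims, initial, where)
ValueError: zero-size array to reduction operation minimum which has no identity
```

View pics/sF.png

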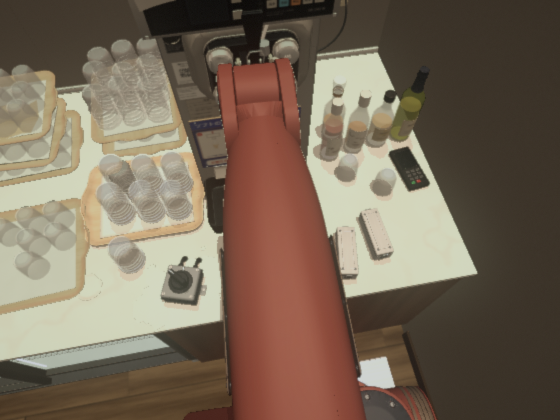

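The side view shows the arm holding case C in front of the tray. A and B are back flat at about (346,250) and (376,233), and the tumblers, pad area and isolator (183,283) look undisturbed.

```bash
python3 -c "
from plant import env
print(env.sign_off())"
```

```text
the job is handed in; nothing more can be done
None
```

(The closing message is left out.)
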